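# Slide a rusk-and-cheese sandwich onto the plate

## Robot

A 7-joint arm with a two-finger parallel gripper is mounted at the origin on the work surface. World frame = base frame: x ahead of the robot, y to its left, z up, the work surface at z = 0. Lengths are in m, angles in rad, forces in N, time in s.
With the tool pointing down it reaches from about 0.4 to 0.875 m from the base axis. Payload 19.3 kg.
Tool frame: the origin (TCP) lies at the very end of the fingers, on their centre line; the grasp point (between the pads) lies 19 mm behind it; z points along the fingers, y is the line along which they close (so a half turn about z gives the same grasp; the last joint's range is limited). The gripper opens to 85 mm and grips with 20 to 120 N. Pads are 22 mm wide; open, the fingers measure 114 mm over their backs; the gripper's body (76 mm by 85 mm) begins 54 mm behind the grasp point. The pads swing forward as they close: fully open they stand 13 mm farther back than shut.
Start: joints at [-1.233, 0.521, -0.036, 1.599, 0.021, 1.021, -0.113], TCP at [0.248, 0.574, 0.231] pointing down, gripper open.
Joint ranges: [-2.91, 2.91], [-0.3, 2.13], [-1.5, 1.42], [0.17, 2.43], [-1.26, 4.41], [0.16, 1.93], [-2.52, 2.52]. Speed limits (rad/s): [1.89, 1.89, 2.39, 2.39, 3.01, 3.01, 3.01].

## Interface

Orientations are given as [roll, pitch, yaw] about the fixed x, y, z axes, in that order (R = Rz(yaw) Ry(pitch) Rx(roll)).
In Python, from workcell import monitor, optics, workorder gives the robot as it stands.
- The arm moves only by the tool apply_moves, never from a script. Its arguments are lists of equal length, an entry for each row: "linear": the shift along the tool's x, y, z each as a share of 0.1 m, from -1 to 1, a list of three; "delta_rot": the turn, a rotation vector about the tool's x, y, z each as a share of 120 degrees, from -1 to 1, a list of three. A call has exactly 5 rows; each row is the pose to reach, as a shift and turn from the pose commanded when the call began, along the tool's axes at that moment; what a row does not reach only later rows make up. A row lasts 1/12 s, in which the tool goes at most 41.7 mm and 7.16 degrees, less where a joint would pass 70% of its speed; a pose out of reach is approached as far as the arm can. A call with a number of a shift or a turn outside -1 to 1 is refused whole. A call with a gripper value outside its range is refused whole. "gripper" is the opening, from -1 (shut) to 1 (fully open), set as the call begins (left out, the last holds). The fingers move at their own pace and stop on an object; "force" is the grip in N (left out, the last holds). Time passes only in rows, so rows that repeat a pose let the fingers close, or fill a call up. It gives the time, the measured TCP pose, the force, the opening and the grip force at its end, in the units of the state.
- monitor.observe(): the state, without advancing time (a new reading comes with each control period).
- optics.grab_frame(name): name is "scene" or "top" or "wrist"; returns (picture, depth): 420x560x3 uint8, red, green, blue; 420x560 float32, m along the optical axis (not along the pixel's ray), 0 where there is no reading.
- optics.camera_info(name): a dict with "fx", "fy", "cx", "cy" (pixels), "D" ([k1, k2, p1, p2, k3] as OpenCV has them; the pictures are not rectified), "rvec" (rotation vector, rad) and "tvec" (3), from world to camera coordinates, as OpenCV has them; the wrist camera has in their place "T_tool_cam" (4x4, takes a point from camera to tool coordinates, whose origin is the TCP and whose axes are the flange's). Camera axes: x right, y down, z forward; pixel columns grow to the right and rows downward; lengths in m; the calibration is good to about 2 mm. A picture is of the moment at which its call begins: read the wrist's pose just before it. camera_info takes no time and is no camera call.
- workorder.job_done(): hands the job in; it is judged then, once.
The state is a dict: "clock": time; "qpos": joint angles; "qd": joint speeds; "joint_efforts": joint torques, N m; "position": TCP position; "tool_rot": TCP orientation; "force": force on the tool from outside, world axes, zero at the start; "moment": the same for the moment, N m; "grip_width": finger opening in m; "finger_force": force on a finger pad.
Only numpy, scipy, OpenCV 4.12 (cv2) and the standard library are available. Lean on these libraries where they do the work, as an engineer would, in place of code of your own. Each camera call takes 0.05 s, during which the arm holds its last target. There are 200 camera calls.

## Task

Make the rusk-and-cheese sandwich that goes with the morning tablets: push the round wooden plate a little way under the edge of the raised board that faces it, then slide a rusk, the cheese and the other rusk off the board onto the plate, one flat on top of the other in a neat pile in the middle of the plate. They are too wide to grip, so slide them and do not lift them off the board; at the end draw the plate with its pile out again, clear of the board, and leave everything else where it is.

Things in the scene. Friction and masses are not known exactly. Their poses are not given: they have to be found in the camera images.
- board: fixed raised wooden board, 280 x 280 mm, 13 mm thick, on four feet 15 mm high: underside 15 mm, top 28 mm above the ledge. Origin: centre of its footprint at ledge height; x, y along its sides, z up. The plate goes under its -y edge (y = -140 mm in its frame), open below for 35 mm in from the edge; the front feet (24 mm across) are at x = +-115, y = -92 mm.
- plate: loose round flat wooden serving plate without a rim, 156 mm across, 8 mm thick, about 0.3 kg, with a straight handle (28 mm wide, 12 mm thick) along its -y axis from the rim to 194 mm from the middle. Origin: centre of the underside of the round part; z up. It slides on the ledge and fits under the board with 7 mm to spare.
- plate_handle (a point): the place to grip the plate's handle: 135 mm from the middle of the plate along its -y axis, 6 mm above the underside; the handle runs along y and is gripped across x (28 mm).
- rusk_a: loose rusk, a hard round baked slice pricked with small holes, 96 mm across and 10 mm thick, about 40 g, lying flat on the board. Origin: centre of its underside. The two rusks are alike and may be used in either order.
- rusk_b: the other rusk, same shape and size, 96 mm across and 10 mm thick, lying flat farther from the plate on the board. Origin: centre of its underside.
- cheese: loose round slab of hard cheese, smooth, 92 mm across and 8 mm thick, about 50 g, lying flat on the board. Origin: centre of its underside.
- clip: bystander: green plastic bag clip, 68 x 16 x 12 mm, lying on the board near its +x, +y corner. Origin: centre of its underside.
- pill_organiser: bystander: clear plastic pill organiser, a row of seven hinged compartments, 189 x 42 x 24 mm. Origin: centre of its underside.
- steel_bottle: bystander: stainless steel bottle with a black press-button cap, 70 mm across, 225 mm tall. Origin: centre of its underside.
- jug: bystander: white ceramic jug, 116 mm across, 160 mm tall, handle on its +y side reaching 102 mm from the axis. Origin: centre of its underside.
- wooden_spoon: bystander: wooden cooking spoon, 325 mm long, 12 mm high, lying along its x axis. Origin: under the middle of its length.
- mug: bystander: white mug, 80 mm across, 88 mm tall, handle on its +y side. Origin: centre of its underside.
- jam_jar: bystander: closed glass jar, 70 mm across, 100 mm tall. Origin: centre of its underside.
- sponge_dish: bystander: ceramic dish 130 x 90 mm with a sponge on it, 47 mm tall in all. Origin: centre of its underside.
Things that resemble listed ones, but are neither listed nor needed, are in the scene too. Leave any red or turquoise look-alike of the cheese alone.

How it is judged:
On the way, in this order (a step that is already met when the one before it is completed fails the run):
1. the plate's rim is pushed under the board's -y edge, by 5 mm or more (y of plate in the frame of board above -0.213 m and x of plate in the frame of board between -0.12 and 0.12 m and height (world z) of plate below 0.005 m and angle between plate's own z axis and vertical below 0.05 rad), for 0.2 s.
2. a rusk lies flat on the plate, centred within 10 mm (((horizontal distance between rusk_a and plate below 0.01 m and z of rusk_a in the frame of plate between 0.0045 and 0.0115 m and angle between rusk_a's own z axis and vertical below 0.07 rad) or (horizontal distance between rusk_b and plate below 0.01 m and z of rusk_b in the frame of plate between 0.0045 and 0.0115 m and angle between rusk_b's own z axis and vertical below 0.07 rad))), for 0.2 s.
3. the cheese lies flat on that rusk, centred within 10 mm (((horizontal distance between rusk_a and plate below 0.01 m and z of rusk_a in the frame of plate between 0.0045 and 0.0115 m and angle between rusk_a's own z axis and vertical below 0.07 rad) or (horizontal distance between rusk_b and plate below 0.01 m and z of rusk_b in the frame of plate between 0.0045 and 0.0115 m and angle between rusk_b's own z axis and vertical below 0.07 rad)) and horizontal distance between cheese and plate below 0.01 m and z of cheese in the frame of plate between 0.0145 and 0.0215 m and angle between cheese's own z axis and vertical below 0.07 rad), for 0.2 s.
4. the other rusk lies flat on the cheese, centred within 10 mm ((((horizontal distance between rusk_a and plate below 0.01 m and z of rusk_a in the frame of plate between 0.0045 and 0.0115 m and angle between rusk_a's own z axis and vertical below 0.07 rad) and (horizontal distance between cheese and plate below 0.01 m and z of cheese in the frame of plate between 0.0145 and 0.0215 m and angle between cheese's own z axis and vertical below 0.07 rad) and (horizontal distance between rusk_b and plate below 0.01 m and z of rusk_b in the frame of plate between 0.0225 and 0.0295 m and angle between rusk_b's own z axis and vertical below 0.07 rad)) or ((horizontal distance between rusk_b and plate below 0.01 m and z of rusk_b in the frame of plate between 0.0045 and 0.0115 m and angle between rusk_b's own z axis and vertical below 0.07 rad) and (horizontal distance between cheese and plate below 0.01 m and z of cheese in the frame of plate between 0.0145 and 0.0215 m and angle between cheese's own z axis and vertical below 0.07 rad) and (horizontal distance between rusk_a and plate below 0.01 m and z of rusk_a in the frame of plate between 0.0225 and 0.0295 m and angle between rusk_a's own z axis and vertical below 0.07 rad)))), for 0.2 s.
At the end, for the whole second after the job is handed in: From below: plate, rusk, cheese, rusk, each lying flat with its centre within 10 mm of the plate's centre seen from above; the plate stands flat on the ledge, drawn out so that its rim is 10 mm or more clear of the board's -y edge; everything is at rest ((((horizontal distance between rusk_a and plate below 0.01 m and z of rusk_a in the frame of plate between 0.0045 and 0.0115 m and angle between rusk_a's own z axis and vertical below 0.07 rad) and (horizontal distance between cheese and plate below 0.01 m and z of cheese in the frame of plate between 0.0145 and 0.0215 m and angle between cheese's own z axis and vertical below 0.07 rad) and (horizontal distance between rusk_b and plate below 0.01 m and z of rusk_b in the frame of plate between 0.0225 and 0.0295 m and angle between rusk_b's own z axis and vertical below 0.07 rad)) or ((horizontal distance between rusk_b and plate below 0.01 m and z of rusk_b in the frame of plate between 0.0045 and 0.0115 m and angle between rusk_b's own z axis and vertical below 0.07 rad) and (horizontal distance between cheese and plate below 0.01 m and z of cheese in the frame of plate between 0.0145 and 0.0215 m and angle between cheese's own z axis and vertical below 0.07 rad) and (horizontal distance between rusk_a and plate below 0.01 m and z of rusk_a in the frame of plate between 0.0225 and 0.0295 m and angle between rusk_a's own z axis and vertical below 0.07 rad))) and y of plate in the frame of board below -0.228 m and height (world z) of plate below 0.005 m and angle between plate's own z axis and vertical below 0.05 rad and linear speed of each of rusk_a, rusk_b, cheese, plate below 0.02 m/s); the robot touches nothing.
It fails at once if a rusk or the cheese is lifted more than 35 mm above the board's top (height (world z) of any of rusk_a, rusk_b, cheese above 0.063 m).
It fails at once if a bystander is moved by more than 30 mm (distance of any of clip, pill_organiser, steel_bottle, jug, wooden_spoon, mug, jam_jar, sponge_dish from where it was at the start of the episode above 0.03 m).
It also fails if it takes over 67 s, if anything falls off the work surface, if the arm or the gripper's body presses on something with over 40 N, if the wrist force passes 120 N, or if a joint passes its speed limit or range.

## Working session

There is one attempt and no reset: what is moved stays moved. The work goes in short steps, Python scripts to look and compute and a tool call to move; the robot and the scene stay as the last step left them, time stands still between calls to the robot, and variables do not carry over. Pictures are saved under pics/ and viewed, at most 10 in all, crops included, and the job is handed in when it is done.

Besides the shell and the picture viewer there is one more tool, called after ">>>" as a command line: name --argument value ..., lists and objects as JSON in quotes. apply_moves: Moves the arm, as the interface text tells. Its arguments: {"type":"object","properties":{"linear":{"type":"array"},"delta_rot":{"type":"array"},"gripper":{"type":"number"},"force":{"type":"number"}},"required":["linear","delta_rot"]}

```bash
ls; mkdir -p pics
python3 - <<'E'
from workcell import monitor, optics, workorder
import cv2
s=monitor.observe(); print(s)
for n in("top","scene"):
    p,d=optics.grab_frame(n); cv2.imwrite(f"pics/{n}0.png",p[:,:,::-1]); import numpy as np; np.save(f"{n}0.npy",d)
    print(optics.camera_info(n))
print(optics.camera_info("wrist"))
E
```

```text
pics
{'clock': 0.0, 'qpos': array([-1.23318633,  0.52205085, -0.03634378,  1.6000085 ,  0.02120371,
        1.02109373, -0.11277449]), 'qd': array([ 0.00028476,  0.0002948 ,  0.00034527,  0.00013393, -0.00051478,
       -0.00024368, -0.00154774]), 'joint_efforts': array([-1.40888584e-03, -9.27107477e+01,  1.97915688e+00, -3.69949257e+01,
        1.77501712e-02,  7.95638800e-03,  2.72771587e-05]), 'position': array([0.24776556, 0.57341885, 0.23070242]), 'tool_rot': array([-3.14042001e+00,  7.89020427e-05,  2.73381439e+00]), 'force': array([-0.20899819,  0.68452206,  0.40650335]), 'moment': array([ 0.02881308, -0.07410097, -0.00822882]), 'finger_force': 0.0, 'grip_width': 0.08541797974956174}
{'fx': 451.9999355165233, 'fy': 451.9999355165233, 'cx': 284.2905920320837, 'cy': 200.14404264704305, 'D': array([-0.11128619,  0.        ,  0.        ,  0.        ,  0.        ]), 'rvec': array([ 2.19567321, -2.20315651,  0.06479997]), 'tvec': array([0.01509726, 0.53882502, 1.38651615])}
{'fx': 456.77079037775974, 'fy': 456.77079037775974, 'cx': 275.78277924297765, 'cy': 205.54540314567276, 'D': array([-0.06881479,  0.        ,  0.        ,  0.        ,  0.        ]), 'rvec': array([ 0.95513319,  2.42668744, -1.13331289]), 'tvec': array([ 0.41337854, -0.20525915,  1.73166098])}
{'fx': 341.62258657628064, 'fy': 341.62258657628064, 'cx': 276.3588411588153, 'cy': 216.62869945578154, 'D': array([-0.08417601,  0.        ,  0.        ,  0.        ,  0.        ]), 'T_tool_cam': array([[-4.80900135e-04, -9.58344441e-01, -2.85614604e-01,
         7.23215661e-02],
       [ 9.99999878e-01, -4.92860653e-04, -3.00048015e-05,
         1.21156562e-03],
       [-1.12013266e-04, -2.85614584e-01,  9.58344561e-01,
        -1.42319476e-01],
       [ 0.00000000e+00,  0.00000000e+00,  0.00000000e+00,
         1.00000000e+00]])}
```

View pics/top0.png

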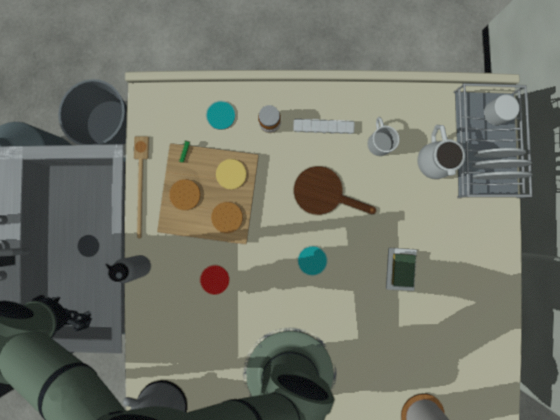

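View pics/scene0.png

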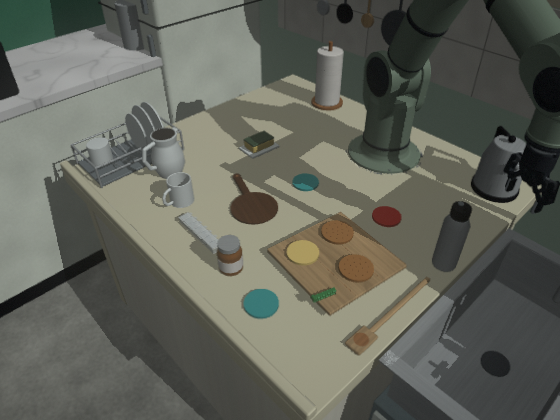

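The top view shows the board at (208,193), with the clip at (185,150) near its +x,+y corner. The rusks are the brown discs at (228,217), which is rusk_a nearer the plate, and (185,194), which is rusk_b. The yellow disc at (231,174) is the cheese. The red disc (215,280) and the turquoise discs (221,115) and (312,260) are decoys. The plate is at (318,190), with its handle running to (372,209). I'll measure now and make one enlarged crop.

```bash
cat > h.py <<'E'
import cv2, numpy as np
from scipy.spatial.transform import Rotation as R
from workcell import monitor, optics, workorder
I={n:optics.camera_info(n) for n in("top","scene")}
def ray(uv,z,n="top"):
    c=I[n]; K=np.array([[c["fx"],0,c["cx"]],[0,c["fy"],c["cy"]],[0,0,1]])
    p=cv2.undistortPoints(np.float64(uv).reshape(-1,1,2),K,c["D"]).reshape(-1,2)
    Rm=cv2.Rodrigues(c["rvec"])[0]; o=-Rm.T@c["tvec"]
    d=np.c_[p,np.ones(len(p))]@Rm
    return (o+d*((z-o[2])/d[:,2])[:,None])[:,:2]
def blob(mask,seed):
    n,l,s,c=cv2.connectedComponentsWithStats(mask.astype(np.uint8),connectivity=4)
    k=1+np.argmin(np.hypot(*(c[1:]-seed).T)+1e3*(s[1:,4]<80)); return (l==k).astype(np.uint8)
def contour(m): return max(cv2.findContours(m,cv2.RETR_EXTERNAL,cv2.CHAIN_APPROX_NONE)[0],key=len).reshape(-1,2)
def circ(m,z,n="top"):
    """contour -> world plane -> enclosing/area centre, radius"""
    w=ray(contour(m),z,n); e=cv2.fitEllipse((w*1000).astype(np.float32))
    return np.array(e[0])/1000, np.array(e[1])/2
E
python3 - <<'E'
from h import *
p=cv2.imread("pics/top0.png"); hsv=cv2.cvtColor(p,cv2.COLOR_BGR2HSV)
for u,v in[(228,217),(185,194),(231,174),(318,190),(372,209),(205,225),(180,165),(300,150),(245,195),(300,230)]: print((u,v),hsv[v,u],p[v,u])
s=cv2.imread("pics/scene0.png"); 
c=cv2.resize(p[135:250,130:385],None,fx=3,fy=3,interpolation=cv2.INTER_CUBIC); cv2.imwrite("pics/crop1.png",c)
E
```

```text
(228, 217) [ 17 156 141] [ 55 104 141]
(185, 194) [ 17 163 136] [ 49  98 136]
(231, 174) [ 25 115 182] [100 168 182]
(318, 190) [ 12 156  75] [29 48 75]
(372, 209) [ 15 156 108] [ 42  74 108]
(205, 225) [ 19  94 152] [ 96 132 152]
(180, 165) [ 19  96 146] [ 91 126 146]
(300, 150) [ 30  29 168] [149 168 168]
(245, 195) [ 19  95 145] [ 91 126 145]
(300, 230) [ 30  34 119] [103 119 119]
```

View pics/crop1.png

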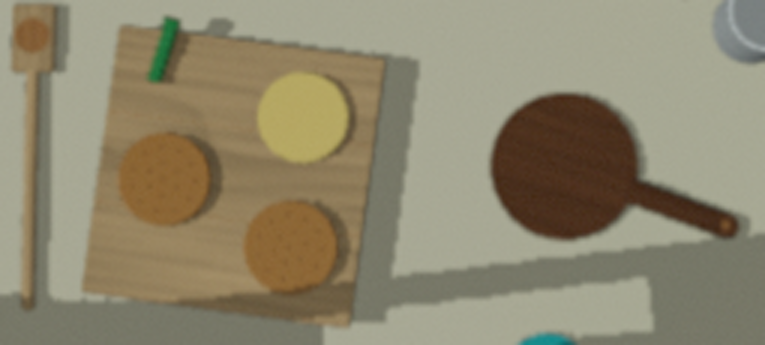

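The crop confirms it: pricked rusks at crop (290,246) and (165,179), plain yellow cheese at (303,117), the clip at (164,50), the dark plate at (565,166) and its handle tip at (733,227). Next I'll get world positions.

```bash
cat >> h.py <<'E'
def measure(p,zr=(.038,.036,.038),seeds=((228,217),(231,174),(185,194))):
    """p BGR top picture; returns centres rusk_a, cheese, rusk_b"""
    h,s,v=[x.astype(int) for x in cv2.split(cv2.cvtColor(p,cv2.COLOR_BGR2HSV))]
    rusk=(s>128)&(h>=14)&(h<22)&(v>92); ch=(h>=22)&(h<30)&(s>90)&(v>120)
    out=[]
    for m,z,sd in zip((rusk,ch,rusk),zr,seeds):
        m=cv2.morphologyEx(m.astype(np.uint8),cv2.MORPH_OPEN,np.ones((3,3)))
        out.append(circ(blob(m,sd),z))
    return out
def plate(p,seed=(330,194)):
    h,s,v=[x.astype(int) for x in cv2.split(cv2.cvtColor(p,cv2.COLOR_BGR2HSV))]
    m=blob((s>110)&(v<112)&(h<17),seed); d=cv2.morphologyEx(m,cv2.MORPH_OPEN,cv2.getStructuringElement(2,(25,25)))
    c,r=circ(d,.008); y,x=np.nonzero(m&(cv2.dilate(d,np.ones((5,5)))==0)); w=ray(np.c_[x,y],.011)
    return c,r,w
E
python3 - <<'E'
from h import *
p=cv2.imread("pics/top0.png")
for c,r in measure(p): print(c.round(4),r.round(1))
c,r,w=plate(p); hd=w.mean(0)-c; print("plate",c.round(4),r.round(1),"hdir deg",np.degrees(np.arctan2(hd[1],hd[0])),len(w), "far",np.linalg.norm(w-c,axis=1).max())
h,s,v=cv2.split(cv2.cvtColor(p,cv2.COLOR_BGR2HSV))
b=cv2.morphologyEx(((s>65)&(h>13)&(h<29)).astype(np.uint8),cv2.MORPH_OPEN,np.ones((3,3)));b[:,:152]=0
b=blob(b,(208,193)); w=ray(contour(b),.028)
rc=cv2.minAreaRect((w*1000).astype(np.float32)); print("board",rc)
# edge line fit of right (-y) edge
q=cv2.approxPolyDP((contour(b)).astype(np.int32).reshape(-1,1,2),6,True).reshape(-1,2); print(q, ray(q,.028).round(3))
d=np.load("top0.npy")
for (u,vv) in [(228,217),(231,174),(185,194),(318,190),(245,195)]:print(d[vv,u])
E
```

```text
[0.487 0.189] [46.1 46.9]
[0.6193 0.1779] [45.6 46.5]
[0.5568 0.3185] [45.9 46.4]
plate [ 0.5707 -0.0918] [72.3 73.1] hdir deg -110.58062009631112 224 far 0.18880599041597618
board ((561.1295776367188, 249.78086853027344), (279.07257080078125, 279.84576416015625), 82.36334991455078)
[[170 144]
 [158 231]
 [245 243]
 [257 154]
 [189 146]
 [180 163]
 [182 145]] [[0.714 0.368]
 [0.444 0.402]
 [0.407 0.134]
 [0.681 0.097]
 [0.707 0.308]
 [0.654 0.336]
 [0.71  0.33 ]]
1.3678067
1.3821881
1.3782417
1.4079263
1.3855786
```

```bash
cat >> h.py <<'E'
BY=np.radians(-7.64); BC=np.array([.561,.250]); BR=np.array([[np.cos(BY),-np.sin(BY)],[np.sin(BY),np.cos(BY)]])
def b2w(x,y): return BC+BR@[x,y]
def w2b(p): return BR.T@(np.asarray(p)-BC)
def plan(wps,start=None,turn=34.,step=.097):
    """wps: (x,y,z,yaw_deg[,ncalls]) world; prints calls of five rows (level tool)"""
    if start is None:
        s=monitor.observe(); start=(*s["position"],np.degrees(s["tool_rot"][2]))
    cur=np.array(start,float)
    for w in wps:
        g=np.array(w[:4],float); dy=(g[3]-cur[3]+180)%360-180; D=g-cur; D[3]=dy
        n=int(max(1,np.ceil(abs(dy)/turn),np.ceil(np.linalg.norm(D[:2])/step),np.ceil(abs(D[2])/step),w[4] if len(w)>4 else 1))
        for k in range(n):
            y=np.radians(cur[3]); M=np.array([[np.cos(y),np.sin(y),0],[np.sin(y),-np.cos(y),0],[0,0,-1]])
            l=np.round(M.T@(D[:3]/n)*10,3); t=round(-D[3]/n/120,3)
            print([[float(round(v*f,3)) for v in l] for f in(.2,.4,.6,.8,1)],[round(t*f,3) for f in(.2,.4,.6,.8,1)])
            cur[:3]+=M@l/10; cur[3]-=t*120
        print("->",cur.round(4))
E
python3 -c "
from h import *
print(b2w(0,-.19))
plan([(.36,.50,.325,145),(.523,-.218,.20,69.4),(.523,-.218,.10,69.4)])"
```

```text
[0.53573981 0.06168664]
[[-0.132, -0.023, -0.094], [-0.264, -0.046, -0.188], [-0.397, -0.069, -0.283], [-0.529, -0.092, -0.377], [-0.661, -0.115, -0.471]] [np.float64(0.01), np.float64(0.019), np.float64(0.029), np.float64(0.038), np.float64(0.048)]
[[-0.134, -0.01, -0.094], [-0.268, -0.019, -0.188], [-0.401, -0.029, -0.283], [-0.535, -0.038, -0.377], [-0.669, -0.048, -0.471]] [np.float64(0.01), np.float64(0.019), np.float64(0.029), np.float64(0.038), np.float64(0.048)]
-> [  0.36     0.4999   0.325  145.1118]
[[-0.136, -0.124, 0.031], [-0.272, -0.248, 0.062], [-0.408, -0.372, 0.094], [-0.544, -0.496, 0.125], [-0.68, -0.62, 0.156]] [np.float64(0.016), np.float64(0.032), np.float64(0.047), np.float64(0.063), np.float64(0.079)]
[[-0.155, -0.1, 0.031], [-0.309, -0.2, 0.062], [-0.464, -0.299, 0.094], [-0.618, -0.399, 0.125], [-0.773, -0.499, 0.156]] [np.float64(0.016), np.float64(0.032), np.float64(0.047), np.float64(0.063), np.float64(0.079)]
[[-0.169, -0.073, 0.031], [-0.338, -0.146, 0.062], [-0.507, -0.219, 0.094], [-0.676, -0.292, 0.125], [-0.845, -0.365, 0.156]] [np.float64(0.016), 
[... 941 characters left out ...]
t64(0.079)]
[[-0.168, 0.075, 0.031], [-0.336, 0.15, 0.062], [-0.504, 0.225, 0.094], [-0.672, 0.3, 0.125], [-0.84, 0.375, 0.156]] [np.float64(0.016), np.float64(0.032), np.float64(0.047), np.float64(0.063), np.float64(0.079)]
-> [ 0.5228 -0.2181  0.2002 69.2718]
[[0.0, 0.0, 0.1], [0.0, 0.0, 0.2], [0.001, 0.001, 0.301], [0.001, 0.001, 0.401], [0.001, 0.001, 0.501]] [np.float64(-0.0), np.float64(-0.0), np.float64(-0.001), np.float64(-0.001), np.float64(-0.001)]
[[0.0, 0.0, 0.1], [0.0, 0.0, 0.2], [0.001, 0.001, 0.301], [0.001, 0.001, 0.401], [0.001, 0.001, 0.501]] [np.float64(-0.0), np.float64(-0.0), np.float64(-0.001), np.float64(-0.001), np.float64(-0.001)]
-> [ 0.5231 -0.218   0.1    69.5118]
```

>>> apply_moves --linear '[[-0.13,-0.02,-0.1],[-0.26,-0.05,-0.2],[-0.4,-0.07,-0.3],[-0.53,-0.09,-0.38],[-0.66,-0.115,-0.47]]' --delta_rot '[[0,0,0.01],[0,0,0.02],[0,0,0.03],[0,0,0.04],[0,0,0.048]]' --gripper 1

```text
clock: 0.52
position: [0.3058, 0.5359, 0.2796]
tool_rot: [3.141, 0.0, 2.63]
force: [0.5, -0.9, 0.5]
grip_width: 0.0852
finger_force: 0.0
```

>>> apply_moves --linear '[[-0.13,-0.01,-0.1],[-0.26,-0.02,-0.2],[-0.4,-0.03,-0.3],[-0.53,-0.04,-0.38],[-0.67,-0.05,-0.47]]' --delta_rot '[[0,0,0.01],[0,0,0.02],[0,0,0.03],[0,0,0.04],[0,0,0.048]]'

```text
clock: 0.93
position: [0.361, 0.4993, 0.3261]
tool_rot: [-3.142, -0.0, 2.531]
force: [-0.3, 0.1, 0.1]
grip_width: 0.0852
finger_force: 0.0
```

>>> apply_moves --linear '[[-0.136,-0.124,0.03],[-0.272,-0.248,0.06],[-0.408,-0.372,0.09],[-0.544,-0.496,0.12],[-0.68,-0.62,0.156]]' --delta_rot '[[0,0,0.016],[0,0,0.032],[0,0,0.048],[0,0,0.064],[0,0,0.079]]'

```text
clock: 1.35
position: [0.381, 0.409, 0.31]
tool_rot: [3.142, -0.0, 2.365]
force: [0.2, 0.7, 1.2]
grip_width: 0.085
finger_force: 0.0
```

>>> apply_moves --linear '[[-0.155,-0.1,0.03],[-0.309,-0.2,0.06],[-0.464,-0.3,0.09],[-0.618,-0.4,0.12],[-0.773,-0.5,0.156]]' --delta_rot '[[0,0,0.016],[0,0,0.032],[0,0,0.048],[0,0,0.064],[0,0,0.079]]'

```text
clock: 1.77
position: [0.4012, 0.3193, 0.2944]
tool_rot: [3.141, -0.0, 2.199]
force: [1.0, -0.3, -0.3]
grip_width: 0.0856
finger_force: 0.0
```

>>> apply_moves --linear '[[-0.169,-0.073,0.03],[-0.338,-0.146,0.06],[-0.507,-0.22,0.09],[-0.676,-0.29,0.12],[-0.845,-0.365,0.156]]' --delta_rot '[[0,0,0.016],[0,0,0.032],[0,0,0.048],[0,0,0.064],[0,0,0.079]]'

```text
clock: 2.18
position: [0.4215, 0.229, 0.2784]
tool_rot: [3.141, -0.0, 2.033]
force: [0.0, 0.5, -0.5]
grip_width: 0.0857
finger_force: 0.0
```

>>> apply_moves --linear '[[-0.179,-0.044,0.03],[-0.357,-0.088,0.06],[-0.536,-0.133,0.09],[-0.714,-0.177,0.12],[-0.893,-0.22,0.156]]' --delta_rot '[[0,0,0.016],[0,0,0.032],[0,0,0.048],[0,0,0.064],[0,0,0.079]]'

```text
clock: 2.6
position: [0.4418, 0.1392, 0.2627]
tool_rot: [3.141, -0.0, 1.867]
force: [-0.2, 0.3, -0.4]
grip_width: 0.0852
finger_force: 0.0
```

>>> apply_moves --linear '[[-0.184,-0.014,0.03],[-0.367,-0.028,0.06],[-0.55,-0.043,0.09],[-0.734,-0.057,0.12],[-0.918,-0.07,0.156]]' --delta_rot '[[0,0,0.016],[0,0,0.032],[0,0,0.048],[0,0,0.064],[0,0,0.079]]'

```text
clock: 3.02
position: [0.4621, 0.0494, 0.2471]
tool_rot: [3.141, 0.0, 1.702]
force: [0.2, -0.2, -0.2]
grip_width: 0.0853
finger_force: 0.0
```

>>> apply_moves --linear '[[-0.184,0.016,0.03],[-0.367,0.032,0.06],[-0.55,0.049,0.09],[-0.734,0.065,0.12],[-0.917,0.08,0.156]]' --delta_rot '[[0,0,0.016],[0,0,0.032],[0,0,0.048],[0,0,0.064],[0,0,0.079]]'

```text
clock: 3.43
position: [0.4822, -0.0404, 0.2315]
tool_rot: [3.141, 0.0, 1.536]
force: [0.4, -0.4, -0.2]
grip_width: 0.0855
finger_force: 0.0
```

>>> apply_moves --linear '[[-0.178,0.046,0.03],[-0.356,0.092,0.06],[-0.535,0.139,0.09],[-0.713,0.185,0.12],[-0.89,0.23,0.156]]' --delta_rot '[[0,0,0.016],[0,0,0.032],[0,0,0.048],[0,0,0.064],[0,0,0.079]]'

```text
clock: 3.85
position: [0.5022, -0.1302, 0.2158]
tool_rot: [3.141, 0.0, 1.371]
force: [-0.1, -0.4, 0.4]
grip_width: 0.0853
finger_force: 0.0
```

>>> apply_moves --linear '[[-0.168,0.075,0.03],[-0.336,0.15,0.06],[-0.504,0.225,0.09],[-0.672,0.3,0.12],[-0.84,0.375,0.156]]' --delta_rot '[[0,0,0.016],[0,0,0.032],[0,0,0.048],[0,0,0.064],[0,0,0.079]]'

```text
clock: 4.27
position: [0.5224, -0.2199, 0.2002]
tool_rot: [3.141, 0.0, 1.206]
force: [0.1, 0.4, -0.4]
grip_width: 0.0854
finger_force: 0.0
```

>>> apply_moves --linear '[[0,0,0.25],[0,0,0.5],[0,0,0.75],[0,0,1],[0,0,1]]' --delta_rot '[[0,0,0],[0,0,0],[0,0,0],[0,0,0],[0,0,0]]'

```text
clock: 4.68
position: [0.5203, -0.218, 0.0965]
tool_rot: [-3.136, 0.001, 1.208]
force: [-2.4, 0.5, -1.0]
grip_width: 0.0855
finger_force: 0.0
```

>>> apply_moves --linear '[[0,0,0.25],[0,0,0.5],[0,0,0.75],[0,0,0.95],[0,0,0.95]]' --delta_rot '[[0,0,0],[0,0,0],[0,0,0],[0,0,0],[0,0,0]]'

```text
clock: 5.1
position: [0.5213, -0.2181, 0.0035]
tool_rot: [-3.138, 0.0, 1.208]
force: [-0.4, 0.2, -0.7]
grip_width: 0.0856
finger_force: 0.0
```

>>> apply_moves --linear '[[0,0,0],[0,0,0],[0,0,0],[0,0,0],[0,0,0]]' --delta_rot '[[0,0,0],[0,0,0],[0,0,0],[0,0,0],[0,0,0]]' --gripper -0.6 --force 40

```text
clock: 5.52
position: [0.5234, -0.2181, 0.0066]
tool_rot: [3.14, -0.0, 1.209]
force: [-5.3, 2.0, 24.4]
grip_width: 0.0266
finger_force: 38.5
```

>>> apply_moves --linear '[[0,0,0],[0,0,0],[0,0,0],[0,0,0],[0,0,0]]' --delta_rot '[[0,0,0],[0,0,0],[0,0,0],[0,0,0],[0,0,0]]'

```text
clock: 5.93
position: [0.5234, -0.218, 0.0067]
tool_rot: [3.14, -0.0, 1.209]
force: [-1.9, 1.3, 13.3]
grip_width: 0.0268
finger_force: 38.6
```

Run:
```python
from h import *
s=monitor.observe(); print(s["position"],s["tool_rot"],s["grip_width"],s["finger_force"],s["force"])
p,d=optics.grab_frame("top"); p=p[:,:,::-1].copy(); cv2.imwrite("pics/t1.png",p)
c,r,w=plate(p); print(c,r)
# target: tcp relative to plate along handle
t=s["position"][:2]; off=np.linalg.norm(t-c); print("handle dir",np.degrees(np.arctan2(*(t-c)[::-1])),off)
g=b2w(0,-.190); a=BY-np.pi/2; hp=g+off*np.array([np.cos(a),np.sin(a)]); print(hp)
plan([(*hp,s["position"][2],90+np.degrees(BY),3)])
```

```text
[ 0.52336749 -0.2180455   0.00672633] [ 3.14008393e+00 -3.72346772e-04  1.20899680e+00] 0.026753519107230936 38.56828987598419 [-1.85287935  1.33854576 13.3419407 ]
[ 0.5705033  -0.09168153] [72.04189301 73.02938843]
handle dir -110.45632913229309 0.13486895880009386
[ 0.51780921 -0.07198509]
[[0.09, -0.038, 0.0], [0.18, -0.076, 0.0], [0.269, -0.114, 0.0], [0.359, -0.152, 0.0], [0.449, -0.19, 0.0]] [np.float64(-0.007), np.float64(-0.014), np.float64(-0.022), np.float64(-0.029), np.float64(-0.036)]
[[0.092, -0.031, 0.0], [0.185, -0.062, 0.0], [0.277, -0.093, 0.0], [0.37, -0.124, 0.0], [0.462, -0.155, 0.0]] [np.float64(-0.007), np.float64(-0.014), np.float64(-0.022), np.float64(-0.029), np.float64(-0.036)]
[[0.094, -0.024, 0.0], [0.189, -0.048, 0.0], [0.283, -0.072, 0.0], [0.378, -0.096, 0.0], [0.472, -0.12, 0.0]] [np.float64(-0.007), np.float64(-0.014), np.float64(-0.022), np.float64(-0.029), np.float64(-0.036)]
-> [ 5.17800e-01 -7.19000e-02  6.70000e-03  8.22345e+01]
```

>>> apply_moves --linear '[[0,0,-0.024],[0.09,-0.038,-0.024],[0.22,-0.095,-0.024],[0.33,-0.14,-0.024],[0.449,-0.19,-0.024]]' --delta_rot '[[0,0,0],[0,0,-0.007],[0,0,-0.017],[0,0,-0.027],[0,0,-0.036]]'

```text
clock: 6.4
position: [0.5207, -0.1673, 0.0078]
tool_rot: [-3.141, -0.0, 1.288]
force: [-0.2, -0.6, -1.0]
grip_width: 0.0267
finger_force: 39.6
```

>>> apply_moves --linear '[[0.09,-0.03,0],[0.18,-0.06,0],[0.28,-0.09,0],[0.37,-0.12,0],[0.46,-0.155,0]]' --delta_rot '[[0,0,-0.007],[0,0,-0.014],[0,0,-0.022],[0,0,-0.029],[0,0,-0.036]]'

```text
clock: 6.82
position: [0.5191, -0.1198, 0.0079]
tool_rot: [3.141, 0.0, 1.361]
force: [0.3, -1.3, -2.2]
grip_width: 0.0263
finger_force: 39.6
```

>>> apply_moves --linear '[[0.09,-0.02,0],[0.19,-0.05,0],[0.28,-0.07,0],[0.38,-0.1,0],[0.47,-0.12,0]]' --delta_rot '[[0,0,-0.007],[0,0,-0.014],[0,0,-0.022],[0,0,-0.029],[0,0,-0.036]]'

```text
clock: 7.23
position: [0.517, -0.0711, 0.0079]
tool_rot: [-3.141, -0.0, 1.437]
force: [0.5, -0.3, -2.3]
grip_width: 0.0261
finger_force: 39.6
```

>>> apply_moves --linear '[[0,0,0],[0,0,0],[0,0,0],[0,0,0],[0,0,0]]' --delta_rot '[[0,0,0],[0,0,0],[0,0,0],[0,0,0],[0,0,0]]'

```text
clock: 7.65
position: [0.517, -0.0727, 0.0079]
tool_rot: [-3.142, 0.0, 1.434]
force: [-0.6, 1.3, -3.1]
grip_width: 0.0262
finger_force: 39.6
```

Run:
```python
from h import *
s=monitor.observe(); print(s["position"],np.degrees(s["tool_rot"]),s["force"])
p,d=optics.grab_frame("top"); p=p[:,:,::-1].copy(); cv2.imwrite("pics/t2.png",p)
cv2.imwrite("pics/c2.png",cv2.resize(p[135:275,150:340],None,fx=4,fy=4,interpolation=cv2.INTER_CUBIC))
t=s["position"][:2];a=np.radians(90)+BY; c=t+.135*np.array([np.cos(a),np.sin(a)]); print("plate",c,w2b(c))
# hidden rim: fit circle from the visible dark contour
h,sa,v=[x.astype(int) for x in cv2.split(cv2.cvtColor(p,cv2.COLOR_BGR2HSV))]
m=(sa>110)&(v<112)&(h<17); y,x=np.nonzero(m[:, :360]); w=ray(np.c_[x,y],.008); w=w[np.linalg.norm(w-c,axis=1)<.1]
b=np.array([w2b(q) for q in w]); print("x extent",b[:,0].min(),b[:,0].max(),"y",b[:,1].min(),b[:,1].max())
```

```text
[ 0.51702902 -0.0727058   0.00789416] [-1.79996191e+02  9.54854579e-03  8.21855738e+01] [-0.64289577  1.30767446 -3.13191527]
plate [0.53497705 0.0610958 ] [-0.00067744 -0.190687  ]
x extent -0.0752983661236736 0.0715409836999886 y -0.26758995475254593 -0.1382945304934138
```

View pics/c2.png

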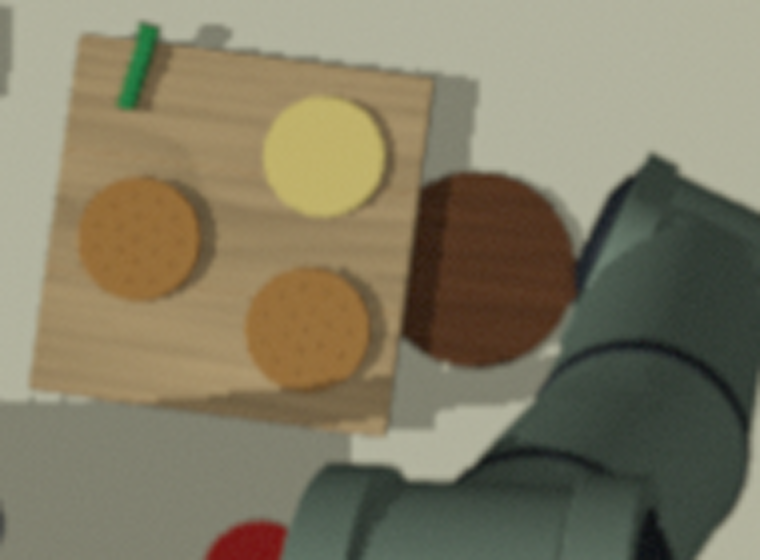

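The picture shows the plate's rim under the board edge at (405-430,180-350), with all three discs untouched. Next I'll release the handle, lift, and plan the diagonal two-finger push for rusk_a.

>>> apply_moves --linear '[[0,0,0],[0,0,0],[0,0,0],[0,0,0],[0,0,0]]' --delta_rot '[[0,0,0],[0,0,0],[0,0,0],[0,0,0],[0,0,0]]' --gripper 0.41

```text
clock: 8.12
position: [0.5171, -0.0723, 0.0079]
tool_rot: [3.142, 0.0, 1.435]
force: [0.9, 0.6, 0.7]
grip_width: 0.0602
finger_force: 0.0
```

>>> apply_moves --linear '[[0,0,-0.2],[0,0,-0.4],[0,0,-0.6],[0,0,-0.8],[0,0,-0.9]]' --delta_rot '[[0,0,0],[0,0,0],[0,0,0],[0,0,0],[0,0,0]]'

```text
clock: 8.53
position: [0.5177, -0.0723, 0.0999]
tool_rot: [3.14, -0.0, 1.435]
force: [0.0, -0.6, 0.2]
grip_width: 0.0603
finger_force: 0.0
```

```bash
cat >> h.py <<'E'
def pl(wps,**k): plan([( *b2w(w[0],w[1]),*w[2:]) for w in wps],**k)
def st():
    s=monitor.observe(); return w2b(s["position"][:2]).round(4),s["position"][2].round(4),np.degrees(s["tool_rot"][2]).round(1)
E
sed -i 's/print(\[\[float.*$/print(l, t)/' h.py
python3 - <<'E'
from h import *
s=monitor.observe();print(s["grip_width"],st())
pl([(-.0957,-.0116,.08,110.1),(-.0957,-.0116,.032,110.1)])
E
```

```text
0.06029693227029054 (array([-0.    , -0.3252]), np.float64(0.0999), np.float64(82.2))
[ 0.783 -0.241  0.05 ] -0.058
[ 0.807 -0.144  0.05 ] -0.058
[ 0.818 -0.046  0.05 ] -0.058
[0.818 0.054 0.05 ] -0.058
-> [4.646000e-01 2.511000e-01 7.990000e-02 1.100598e+02]
[0.001 0.    0.479] -0.0
-> [4.646000e-01 2.512000e-01 3.200000e-02 1.100598e+02]
```

>>> apply_moves --linear '[[0.156,-0.048,0.01],[0.313,-0.096,0.02],[0.47,-0.145,0.03],[0.626,-0.193,0.04],[0.783,-0.241,0.05]]' --delta_rot '[[0,0,-0.012],[0,0,-0.024],[0,0,-0.035],[0,0,-0.046],[0,0,-0.058]]'

```text
clock: 8.95
position: [0.5035, 0.0094, 0.0926]
tool_rot: [-3.141, 0.0, 1.558]
force: [-0.2, -0.2, -0.0]
grip_width: 0.0601
finger_force: 0.0
```

>>> apply_moves --linear '[[0.16,-0.03,0.01],[0.32,-0.06,0.02],[0.48,-0.09,0.03],[0.645,-0.115,0.04],[0.807,-0.144,0.05]]' --delta_rot '[[0,0,-0.012],[0,0,-0.024],[0,0,-0.035],[0,0,-0.046],[0,0,-0.058]]'

```text
clock: 9.37
position: [0.4903, 0.0903, 0.0876]
tool_rot: [-3.141, 0.0, 1.679]
force: [-0.4, -0.7, 0.1]
grip_width: 0.0602
finger_force: 0.0
```

>>> apply_moves --linear '[[0.16,-0.01,0.01],[0.33,-0.02,0.02],[0.49,-0.03,0.03],[0.65,-0.04,0.04],[0.818,-0.046,0.05]]' --delta_rot '[[0,0,-0.012],[0,0,-0.024],[0,0,-0.035],[0,0,-0.046],[0,0,-0.058]]'

```text
clock: 9.78
position: [0.4769, 0.171, 0.0826]
tool_rot: [-3.141, 0.0, 1.801]
force: [-0.0, 0.3, -0.4]
grip_width: 0.0599
finger_force: 0.0
```

>>> apply_moves --linear '[[0.16,0.01,0.01],[0.33,0.02,0.02],[0.49,0.03,0.03],[0.65,0.04,0.04],[0.818,0.054,0.05]]' --delta_rot '[[0,0,-0.012],[0,0,-0.024],[0,0,-0.035],[0,0,-0.046],[0,0,-0.058]]'

```text
clock: 10.2
position: [0.4636, 0.2521, 0.0776]
tool_rot: [-3.141, 0.0, 1.922]
force: [0.2, -0.1, -0.5]
grip_width: 0.0601
finger_force: 0.0
```

>>> apply_moves --linear '[[0,0,0],[0,0,0.12],[0,0,0.25],[0,0,0.35],[0,0,0.45]]' --delta_rot '[[0,0,0],[0,0,0],[0,0,0],[0,0,0],[0,0,0]]'

```text
clock: 10.62
position: [0.4638, 0.2508, 0.0317]
tool_rot: [-3.141, 0.0, 1.921]
force: [0.9, -0.8, 0.0]
grip_width: 0.0606
finger_force: 0.0
```

>>> apply_moves --linear '[[0,0,0.01],[0,0,0.02],[0,0,0.03],[0,0,0.03],[0,0,0.03]]' --delta_rot '[[0,0,0],[0,0,0],[0,0,0],[0,0,0],[0,0,0]]'

```text
clock: 11.03
position: [0.4641, 0.2514, 0.0303]
tool_rot: [3.141, -0.0, 1.921]
force: [0.7, 0.1, 0.1]
grip_width: 0.06
finger_force: 0.0
```

>>> apply_moves --linear '[[-0.1,0,0],[-0.2,0,0],[-0.3,0,0],[-0.4,0,0],[-0.5,0,0]]' --delta_rot '[[0,0,0],[0,0,0],[0,0,0],[0,0,0],[0,0,0]]'

```text
clock: 11.45
position: [0.4816, 0.2029, 0.03]
tool_rot: [3.141, 0.0, 1.92]
force: [-0.3, 0.3, 0.5]
grip_width: 0.0602
finger_force: 0.3
```

>>> apply_moves --linear '[[-0.08,0,0],[-0.16,0,0],[-0.22,0,0],[-0.27,0,0],[-0.3,0,0]]' --delta_rot '[[0,0,0],[0,0,0],[0,0,0],[0,0,0],[0,0,0]]'

```text
clock: 11.87
position: [0.4916, 0.1755, 0.0299]
tool_rot: [-3.142, 0.0, 1.921]
force: [0.4, 1.0, 0.9]
grip_width: 0.0601
finger_force: 0.4
```

Run:
```python
from h import *
print(st())
p,d=optics.grab_frame("top"); p=p[:,:,::-1].copy(); cv2.imwrite("pics/t3.png",p)
cv2.imwrite("pics/c3.png",cv2.resize(p[135:275,150:340],None,fx=4,fy=4,interpolation=cv2.INTER_CUBIC))
for c,r in measure(p,seeds=((247,205),(231,174),(185,194))): print(w2b(c).round(4),r.round(1))
```

```text
(array([-0.0589, -0.0831]), np.float64(0.0299), np.float64(110.0))
[-0.0344 -0.1421] [27.1 48.3]
[ 0.0684 -0.0639] [45.2 46.7]
[-0.0099  0.0735] [38.6 48.2]
```

View pics/c3.png

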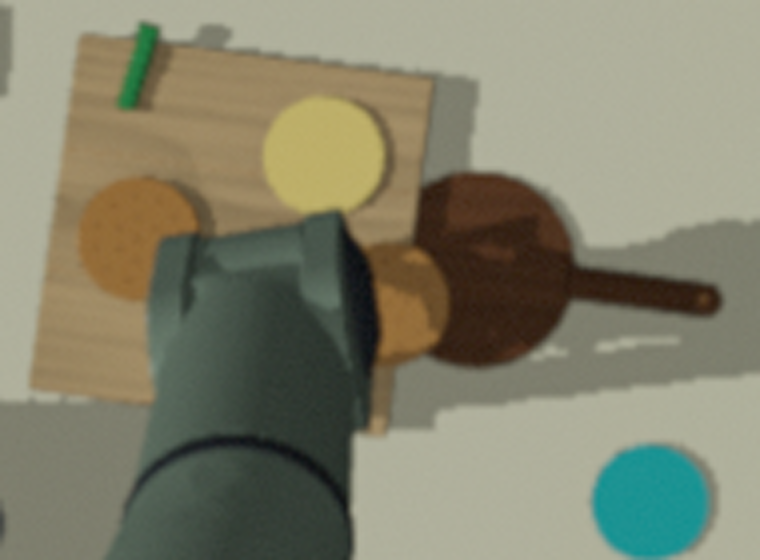

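The rusk is held by both fingers and its leading rim has reached crop (450,300). I'll fit the visible arc to find its centre.

```bash
cat >> h.py <<'E'
from scipy.optimize import least_squares
def arc(m,z,keep,R=.0465,c0=(0,-.13)):
    b=np.array([w2b(q) for q in ray(contour(m),z)]); b=b[keep(b)]
    f=least_squares(lambda c:np.hypot(*(b-c).T)-R,c0,loss="soft_l1",f_scale=.001); return f.x.round(4),len(b),np.std(f.fun).round(4)
def rmask(p,seed):
    h,s,v=[x.astype(int) for x in cv2.split(cv2.cvtColor(p,cv2.COLOR_BGR2HSV))]
    return blob((s>128)&(h>=14)&(h<23)&(v>70),seed)
def cmask(p,seed):
    h,s,v=[x.astype(int) for x in cv2.split(cv2.cvtColor(p,cv2.COLOR_BGR2HSV))]
    return blob((h>=22)&(h<30)&(s>90)&(v>75),seed)
E
python3 - <<'E'
from h import *
p=cv2.imread("pics/t3.png"); m=rmask(p,(255,212)); print(m.sum(),contour(m).min(0),contour(m).max(0))
print(arc(m,.038,lambda b:(b[:,1]<-.145)))
E
```

```text
479 [240 196] [262 226]
(array([-0.0365, -0.127 ]), 32, np.float64(0.0016))
```

>>> apply_moves --linear '[[-0.08,0,0],[-0.16,0,0],[-0.24,0,0],[-0.32,0,0],[-0.4,0,0]]' --delta_rot '[[0,0,0],[0,0,0],[0,0,0],[0,0,0],[0,0,0]]'

```text
clock: 12.33
position: [0.5054, 0.1376, 0.0299]
tool_rot: [-3.142, 0.0, 1.921]
force: [0.4, 0.0, 0.2]
grip_width: 0.0601
finger_force: 0.2
```

>>> apply_moves --linear '[[-0.08,0,0],[-0.15,0,0],[-0.21,0,0],[-0.26,0,0],[-0.3,0,0]]' --delta_rot '[[0,0,0],[0,0,0],[0,0,0],[0,0,0],[0,0,0]]'

```text
clock: 12.75
position: [0.5156, 0.1098, 0.0299]
tool_rot: [3.142, 0.0, 1.921]
force: [0.4, 1.4, -0.6]
grip_width: 0.0604
finger_force: 0.1
```

Run:
```python
from h import *
print(st())
p,d=optics.grab_frame("top"); p=p[:,:,::-1].copy(); cv2.imwrite("pics/t4.png",p)
cv2.imwrite("pics/c4.png",cv2.resize(p[135:275,150:340],None,fx=4,fy=4,interpolation=cv2.INTER_CUBIC))
m=rmask(p,(275,210)); print(m.sum(),contour(m).min(0),contour(m).max(0))
for z in(.018,.03):print(arc(m,z,lambda b:(b[:,1]<-.2)))
x,y=contour(m).mean(0).astype(int); print([(u,v,float(d[v,u].round(4))) for u,v in((x-4,y),(x,y),(x+4,y))])
```

```text
(array([-0.0264, -0.145 ]), np.float64(0.0299), np.float64(110.1))
242 [270 191] [282 220]
(array([-0.0226, -0.2498]), 54, np.float64(0.0139))
(array([-0.0206, -0.2496]), 55, np.float64(0.0138))
[(np.int64(271), np.int64(205), 1.02839994430542), (np.int64(275), np.int64(205), 1.3889000415802002), (np.int64(279), np.int64(205), 1.3942999839782715)]
```

View pics/c4.png

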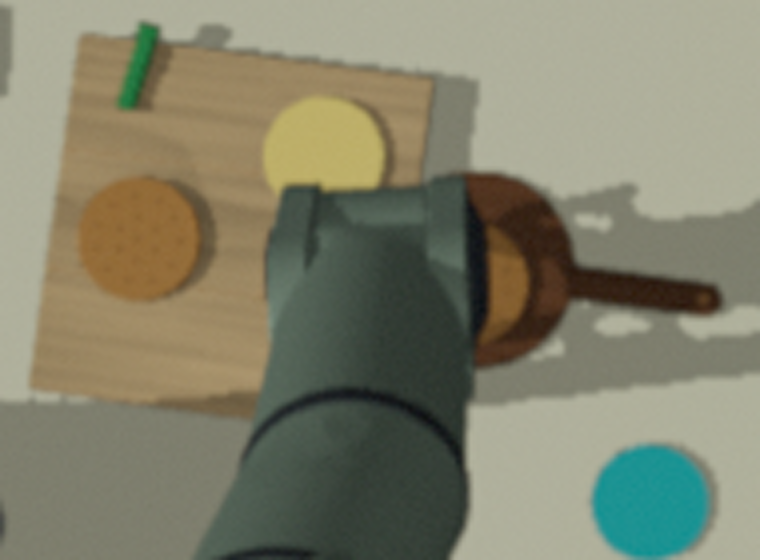

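The leading rim is at crop (530,280). The depth slope suggests the rear may still rest on the board edge. I'll nudge it a few mm more and check from depth.

>>> apply_moves --linear '[[-0.01,0,0],[-0.02,0,0],[-0.03,0,0],[-0.04,0,0],[-0.04,0,0]]' --delta_rot '[[0,0,0],[0,0,0],[0,0,0],[0,0,0],[0,0,0]]'

```text
clock: 13.22
position: [0.5168, 0.1066, 0.0299]
tool_rot: [3.142, 0.0, 1.921]
force: [-0.0, -0.3, -0.7]
grip_width: 0.0604
finger_force: 0.1
```

```bash
cat >> h.py <<'E'
def cloud(n,d,m):
    c=I[n]; v,u=np.nonzero((m>0)&(d>0)); K=np.array([[c["fx"],0,c["cx"]],[0,c["fy"],c["cy"]],[0,0,1]])
    q=cv2.undistortPoints(np.c_[u,v].astype(float).reshape(-1,1,2),K,c["D"]).reshape(-1,2); Z=d[v,u]
    P=np.c_[q*Z[:,None],Z]-c["tvec"]; P=P@cv2.Rodrigues(c["rvec"])[0]
    return np.c_[[w2b(x[:2]) for x in P],P[:,2]]
def plane(P):
    A=np.c_[P[:,:2],np.ones(len(P))]; k=np.linalg.lstsq(A,P[:,2],rcond=None)[0]
    ok=abs(P[:,2]-A@k)<.004; k=np.linalg.lstsq(A[ok],P[ok,2],rcond=None)[0]
    return "tilt xy",k[:2].round(3),"z mean",np.median(P[:,2]).round(4),len(P)
E
python3 - <<'E'
from h import *
print(st())
for n in("top","scene"):
    p,d=optics.grab_frame(n); p=p[:,:,::-1].copy(); cv2.imwrite(f"pics/{n}5.png",p)
    full=np.ones(d.shape); P=cloud(n,d,full)
    h,s,v=[x.astype(int) for x in cv2.split(cv2.cvtColor(p,cv2.COLOR_BGR2HSV))]
    m=((s>128)&(h>=14)&(h<23)&(v>60)).astype(np.uint8); m=cv2.erode(m,np.ones((3,3)))
    P=cloud(n,d,m); P=P[(abs(P[:,0])<.07)&(P[:,1]<-.15)&(P[:,1]>-.27)&(P[:,2]<.06)]
    print(n,len(P),P.min(0).round(3),P.max(0).round(3),plane(P) if len(P)>20 else "")
E
```

```text
(array([-0.0248, -0.148 ]), np.float64(0.0299), np.float64(110.1))
top 158 [-0.053 -0.231  0.014] [ 0.027 -0.203  0.031] ('tilt xy', array([0.014, 0.231]), 'z mean', np.float64(0.0213), 158)
scene 55 [-0.044 -0.223  0.015] [ 0.013 -0.15   0.036] ('tilt xy', array([0.029, 0.216]), 'z mean', np.float64(0.0233), 55)
```

>>> apply_moves --linear '[[-0.01,0,0],[-0.02,0,0],[-0.03,0,0],[-0.04,0,0],[-0.04,0,0]]' --delta_rot '[[0,0,0],[0,0,0],[0,0,0],[0,0,0],[0,0,0]]'

```text
clock: 13.73
position: [0.5182, 0.1026, 0.0299]
tool_rot: [-3.142, 0.0, 1.921]
force: [-0.7, 0.4, -0.6]
grip_width: 0.0605
finger_force: 0.0
```

```bash
cat >> h.py <<'E'
def look(tag,ylo=-.27,cheese=False):
    print(st())
    for n in("top","scene"):
        p,d=optics.grab_frame(n); p=p[:,:,::-1].copy(); cv2.imwrite(f"pics/{n}{tag}.png",p)
        h,s,v=[x.astype(int) for x in cv2.split(cv2.cvtColor(p,cv2.COLOR_BGR2HSV))]
        m=((h>=22)&(h<30)&(s>90)&(v>70)) if cheese else ((s>128)&(h>=14)&(h<23)&(v>60))
        P=cloud(n,d,cv2.erode(m.astype(np.uint8),np.ones((3,3)))); P=P[(abs(P[:,0])<.08)&(P[:,1]<-.145)&(P[:,1]>ylo)&(P[:,2]<.06)]
        print(n,len(P),P.min(0).round(3),P.max(0).round(3),plane(P)) if len(P)>20 else print(n,len(P))
E
python3 -c "
from h import *
look('6')"
```

```text
(array([-0.0228, -0.1518]), np.float64(0.0299), np.float64(110.1))
top 123 [-0.049 -0.234  0.009] [ 0.025 -0.21   0.026] ('tilt xy', array([ 0.038, -0.009]), 'z mean', np.float64(0.0183), 123)
scene 90 [-0.048 -0.228  0.012] [ 0.016 -0.152  0.024] ('tilt xy', array([0.031, 0.031]), 'z mean', np.float64(0.0168), 90)
```

Flat at z 0.018, so the first rusk is down. I'll lift, check its centring, and move behind the cheese.

>>> apply_moves --linear '[[0,0,-0.15],[0,0,-0.3],[0.1,0,-0.45],[0.3,0,-0.5],[0.5,0,-0.5]]' --delta_rot '[[0,0,0],[0,0,0],[0,0,0],[0,0,0],[0,0,0]]'

```text
clock: 14.25
position: [0.5015, 0.1501, 0.0813]
tool_rot: [3.139, -0.0, 1.92]
force: [0.3, 1.2, -0.1]
grip_width: 0.0605
finger_force: 0.0
```

Run:
```python
from h import *
look('7')
p=cv2.imread("pics/top7.png")
m=rmask(p,(270,205)); print(m.sum(),arc(m,.018,lambda b:b[:,1]<-.18,c0=(0,-.19)))
h,s,v=[x.astype(int) for x in cv2.split(cv2.cvtColor(p,cv2.COLOR_BGR2HSV))]
u=cv2.morphologyEx(((s>110)&(h<23)).astype(np.uint8),cv2.MORPH_OPEN,np.ones((3,3))); u[:,:245]=0; u[:,:]*=1
b=blob(u,(275,200)); print("plate",arc(b,.008,lambda b:(b[:,1]<-.17)&(b[:,1]>-.255),R=.0765,c0=(0,-.19)))
print(cv2.imwrite("pics/c7.png",cv2.resize(p[135:275,150:340],None,fx=4,fy=4)))
pl([(.0986,-.009,.085,53.3),(.0986,-.009,.032,53.3)])
```

```text
(array([-0.0456, -0.1069]), np.float64(0.0813), np.float64(110.0))
top 688 [-0.06  -0.234  0.01 ] [ 0.032 -0.145  0.026] ('tilt xy', array([0.002, 0.001]), 'z mean', np.float64(0.0181), 688)
scene 265 [-0.05  -0.226  0.011] [ 0.034 -0.151  0.023] ('tilt xy', array([0.004, 0.001]), 'z mean', np.float64(0.0171), 265)
804 (array([-0.0139, -0.1899]), 51, np.float64(0.0015))
plate (array([-0.0013, -0.1841]), 57, np.float64(0.0022))
True
[ 0.078  0.868 -0.024] 0.237
[ 0.483  0.726 -0.024] 0.237
-> [ 0.6575  0.228   0.0849 53.411 ]
[0.    0.    0.529] 0.001
-> [6.5750e-01 2.2800e-01 3.2000e-02 5.3291e+01]
```

View pics/c7.png

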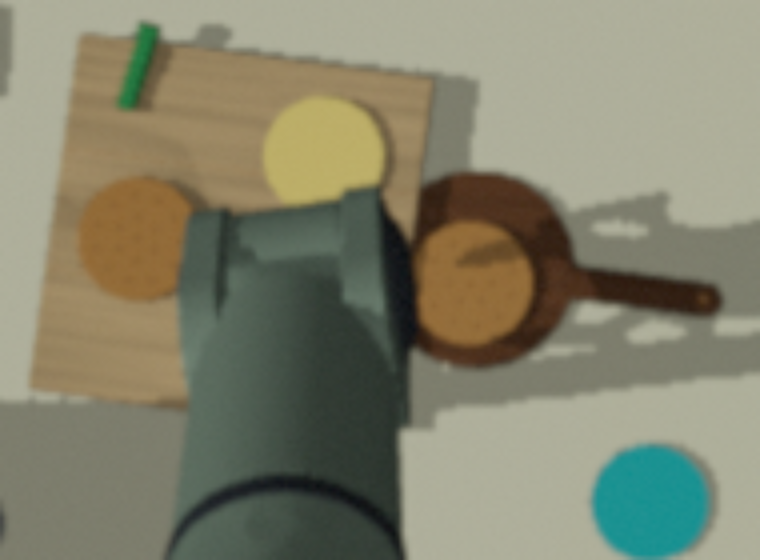

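The rusk is flat, but it is centred at crop (473,284) against the plate's (474,270), about 12 mm off in -x. I'll nudge it in +x with the two fingers.

Run:
```python
from h import *
pl([(-.089,-.191,.065,172.4),(-.089,-.191,.0165,172.4),(-.06,-.191,.0165,172.4)])
p=cv2.imread("pics/top7.png"); h,s,v=[x.astype(int) for x in cv2.split(cv2.cvtColor(p,cv2.COLOR_BGR2HSV))]
print(w2b(b2w(.0,.0)))
# plate far rim along board -y through offsets in x
m=((s>110)&(v<112)&(h<17)); y,x=np.nonzero(m); B=np.array([w2b(q) for q in ray(np.c_[x,y],.008)])
for x0 in(-.05,-.035,.035,.05):
    k=(abs(B[:,0]-x0)<.003)&(B[:,1]<-.18)&(B[:,1]>-.29); yy=B[k,1].min(); print(x0,yy.round(4),(yy+np.sqrt(.0775**2-(x0+.0015)**2)).round(4))
```

```text
[-0.286 -0.387  0.076] -0.259
[-0.046 -0.479  0.076] -0.259
-> [4.47400e-01 7.25000e-02 6.49000e-02 1.72451e+02]
[-0.     0.     0.484] 0.0
-> [4.47400e-01 7.25000e-02 1.65000e-02 1.72451e+02]
[-0.29  0.    0.  ] 0.0
-> [4.76100e-01 6.87000e-02 1.65000e-02 1.72451e+02]
[0. 0.]
-0.05 -0.2443 -0.1838
-0.035 -0.255 -0.1851
0.035 -0.2523 -0.184
0.05 -0.2411 -0.1831
```

>>> apply_moves --linear '[[-0.06,-0.08,0.01],[-0.12,-0.16,0.03],[-0.17,-0.23,0.04],[-0.23,-0.31,0.06],[-0.286,-0.387,0.076]]' --delta_rot '[[0,0,-0.052],[0,0,-0.104],[0,0,-0.156],[0,0,-0.208],[0,0,-0.259]]' --gripper -0.06

```text
clock: 14.77
position: [0.4742, 0.1089, 0.0722]
tool_rot: [-3.141, 0.0, 2.469]
force: [0.8, 0.0, 0.8]
grip_width: 0.0403
finger_force: 0.0
```

>>> apply_moves --linear '[[-0.01,-0.1,0.01],[-0.02,-0.2,0.03],[-0.03,-0.29,0.04],[-0.04,-0.38,0.06],[-0.046,-0.479,0.076]]' --delta_rot '[[0,0,-0.052],[0,0,-0.104],[0,0,-0.156],[0,0,-0.208],[0,0,-0.259]]'

```text
clock: 15.18
position: [0.4479, 0.0688, 0.0646]
tool_rot: [3.142, 0.0, 3.011]
force: [0.2, 0.4, 0.8]
grip_width: 0.04
finger_force: 0.0
```

>>> apply_moves --linear '[[0,0,0],[0,0,0.1],[0,0,0.2],[0,0,0.3],[0,0,0.4]]' --delta_rot '[[0,0,0],[0,0,0],[0,0,0],[0,0,0],[0,0,0]]'

```text
clock: 15.6
position: [0.4479, 0.0699, 0.0233]
tool_rot: [-3.141, -0.0, 3.005]
force: [0.2, -0.7, -1.4]
grip_width: 0.0401
finger_force: 0.0
```

>>> apply_moves --linear '[[0,0,0.02],[0,0,0.04],[0,0,0.06],[0,0,0.06],[0,0,0.06]]' --delta_rot '[[0,0,0],[0,0,0],[0,0,0],[0,0,0],[0,0,0]]'

```text
clock: 16.02
position: [0.4481, 0.0695, 0.0188]
tool_rot: [3.142, 0.0, 3.006]
force: [-0.4, -0.4, 0.6]
grip_width: 0.0404
finger_force: 0.0
```

```bash
python3 -c "
from h import *
s=monitor.observe();print(st(),s['position'],s['force'],s['grip_width'])
pl([(-.056,-.190,s['position'][2],172.4)])"
```

```text
(array([-0.0879, -0.1939]), np.float64(0.0188), np.float64(172.2)) [0.44809843 0.06954103 0.01884733] [-0.43052745 -0.35620178  0.57923593] 0.0403685248595194
[-0.319  0.039  0.   ] -0.001
-> [4.802000e-01 6.910000e-02 1.880000e-02 1.723463e+02]
```

>>> apply_moves --linear '[[-0.02,0.02,0.02],[-0.08,0.039,0.02],[-0.14,0.039,0.02],[-0.19,0.039,0.02],[-0.24,0.039,0.02]]' --delta_rot '[[0,0,0],[0,0,0],[0,0,0],[0,0,0],[0,0,0]]'

```text
clock: 16.43
position: [0.4732, 0.07, 0.0168]
tool_rot: [3.142, 0.0, 3.006]
force: [-0.0, -0.8, -0.3]
grip_width: 0.0402
finger_force: 0.0
```

>>> apply_moves --linear '[[-0.02,0,0],[-0.04,0,0],[-0.06,0,0],[-0.08,0,0],[-0.08,0,0]]' --delta_rot '[[0,0,0],[0,0,0],[0,0,0],[0,0,0],[0,0,0]]'

```text
clock: 16.85
position: [0.4805, 0.069, 0.0167]
tool_rot: [3.142, 0.0, 3.006]
force: [-0.3, 0.3, 0.5]
grip_width: 0.0401
finger_force: 0.0
```

```bash
cat >> h.py <<'E'
def fits(tag,zr=.018,seed=(270,203)):
    p=cv2.imread(f"pics/top{tag}.png"); m=rmask(p,seed); print("rusk",m.sum(),arc(m,zr,lambda b:b[:,1]<-.17,c0=(0,-.19)),arc(m,zr,lambda b:b[:,1]<-.20,c0=(0,-.19)))
    h,s,v=[x.astype(int) for x in cv2.split(cv2.cvtColor(p,cv2.COLOR_BGR2HSV))]
    y,x=np.nonzero((s>110)&(v<112)&(h<17)); B=np.array([w2b(q) for q in ray(np.c_[x,y],.008)]); P=[]
    for x0 in(-.06,-.05,-.04,-.03,.03,.04,.05,.06):
        k=(abs(B[:,0]-x0)<.003)&(B[:,1]<-.16)&(B[:,1]>-.29); P.append((x0,B[k,1].min())) if k.any() else 0
    P=np.array(P); f=least_squares(lambda c:np.hypot(*(P-c).T)-.0735,(0,-.19),loss="soft_l1",f_scale=.001); print("plate",f.x.round(4),f.fun.round(4))
E
python3 -c "
from h import *
look(8);fits(8)"
```

```text
(array([-0.0557, -0.1901]), np.float64(0.0167), np.float64(172.2))
top 26 [ 0.014 -0.178  0.002] [ 0.03  -0.148  0.028] ('tilt xy', array([-1.013, -0.737]), 'z mean', np.float64(0.0166), 26)
scene 281 [-0.04  -0.226  0.01 ] [ 0.033 -0.151  0.022] ('tilt xy', array([ 0.015, -0.   ]), 'z mean', np.float64(0.0169), 281)
rusk 746 (array([ 0.  , -0.19]), 0, np.float64(nan)) (array([ 0.  , -0.19]), 0, np.float64(nan))
plate [-0.0012 -0.1905] [-0.0007  0.0005  0.0007 -0.0005]
  ret = _var(a, axis=axis, dtype=dtype, out=out, ddof=ddof,
  arrmean = um.true_divide(arrmean, div, out=arrmean,
  ret = ret.dtype.type(ret / rcount)
```

>>> apply_moves --linear '[[0.1,0,0],[0.2,0,0],[0.2,0,-0.2],[0.2,0,-0.45],[0.2,0,-0.65]]' --delta_rot '[[0,0,0],[0,0,0],[0,0,0],[0,0,0],[0,0,0]]'

```text
clock: 17.37
position: [0.4589, 0.0719, 0.0826]
tool_rot: [-3.141, -0.001, 3.007]
force: [1.1, 1.5, 0.6]
grip_width: 0.0401
finger_force: 0.0
```

```bash
python3 -c "
from h import *
print(st())
pl([(.1137,-.0206,.082,36,5),(.1137,-.0206,.030,36)])"
```

```text
(array([-0.0775, -0.1901]), np.float64(0.0826), np.float64(172.3))
[-0.382  0.34   0.001] 0.227
[-0.184  0.477  0.001] 0.227
[0.055 0.508 0.001] 0.227
[0.281 0.427 0.001] 0.227
[0.445 0.251 0.001] 0.227
-> [ 0.671   0.2145  0.0821 36.0667]
[-0.     0.     0.521] 0.001
-> [6.71000e-01 2.14500e-01 3.00000e-02 3.59467e+01]
```

>>> apply_moves --linear '[[-0.08,0.07,0],[-0.15,0.14,0],[-0.23,0.2,0],[-0.31,0.27,0],[-0.382,0.34,0]]' --delta_rot '[[0,0,0.045],[0,0,0.09],[0,0,0.136],[0,0,0.182],[0,0,0.227]]' --gripper 0.41

```text
clock: 17.78
position: [0.5021, 0.1006, 0.0817]
tool_rot: [-3.141, -0.0, 2.526]
force: [0.2, -0.1, -0.1]
grip_width: 0.06
finger_force: 0.0
```

>>> apply_moves --linear '[[-0.04,0.1,0],[-0.07,0.19,0],[-0.11,0.29,0],[-0.15,0.38,0],[-0.184,0.477,0]]' --delta_rot '[[0,0,0.045],[0,0,0.09],[0,0,0.136],[0,0,0.182],[0,0,0.227]]'

```text
clock: 18.2
position: [0.5444, 0.1291, 0.0815]
tool_rot: [-3.141, -0.0, 2.05]
force: [0.4, -0.7, -0.4]
grip_width: 0.0604
finger_force: 0.0
```

>>> apply_moves --linear '[[0.01,0.1,0],[0.02,0.2,0],[0.03,0.3,0],[0.04,0.4,0],[0.055,0.508,0]]' --delta_rot '[[0,0,0.045],[0,0,0.09],[0,0,0.136],[0,0,0.182],[0,0,0.227]]'

```text
clock: 18.62
position: [0.5868, 0.1576, 0.0814]
tool_rot: [-3.141, 0.0, 1.575]
force: [0.1, -0.1, -0.5]
grip_width: 0.0605
finger_force: 0.0
```

>>> apply_moves --linear '[[0.06,0.09,0],[0.11,0.17,0],[0.17,0.26,0],[0.22,0.34,0],[0.281,0.427,0]]' --delta_rot '[[0,0,0.045],[0,0,0.09],[0,0,0.136],[0,0,0.182],[0,0,0.227]]'

```text
clock: 19.03
position: [0.6292, 0.186, 0.0814]
tool_rot: [-3.141, 0.001, 1.099]
force: [-0.1, 0.3, -0.4]
grip_width: 0.0605
finger_force: 0.0
```

>>> apply_moves --linear '[[0.09,0.05,0],[0.18,0.1,0],[0.27,0.15,0],[0.36,0.2,0],[0.445,0.25,0]]' --delta_rot '[[0,0,0.045],[0,0,0.09],[0,0,0.136],[0,0,0.182],[0,0,0.227]]'

```text
clock: 19.45
position: [0.6717, 0.2148, 0.0813]
tool_rot: [-3.141, 0.001, 0.624]
force: [0.5, -0.8, 0.2]
grip_width: 0.0603
finger_force: 0.0
```

```bash
python3 -c "
from h import *
look(9);fits(9)
p=cv2.imread('pics/top9.png')
cv2.imwrite('pics/c9.png',cv2.resize(p[135:275,150:340],None,fx=4,fy=4))
m=cmask(p,(231,174)); print(m.sum(),arc(m,.036,lambda b:b[:,1]<9,R=.0455,c0=(.068,-.064)))
pl([(.1137,-.0206,.030,36)])"
```

```text
(array([ 0.1144, -0.0202]), np.float64(0.0813), np.float64(35.7))
top 701 [-0.06  -0.234  0.008] [ 0.032 -0.145  0.029] ('tilt xy', array([-0.   , -0.003]), 'z mean', np.float64(0.0182), 701)
scene 0
rusk 832 (array([-0.0137, -0.1902]), 57, np.float64(0.0018)) (array([-0.0136, -0.1904]), 36, np.float64(0.0011))
plate [-0.0021 -0.1912] [-0.0001  0.0003  0.001  -0.0014 -0.001   0.0004  0.0008 -0.0002]
760 (array([ 0.0672, -0.0641]), 88, np.float64(0.0012))
[-0.013  0.001  0.509] -0.001
-> [6.71000e-01 2.14400e-01 3.00000e-02 3.60521e+01]
```

View pics/c9.png

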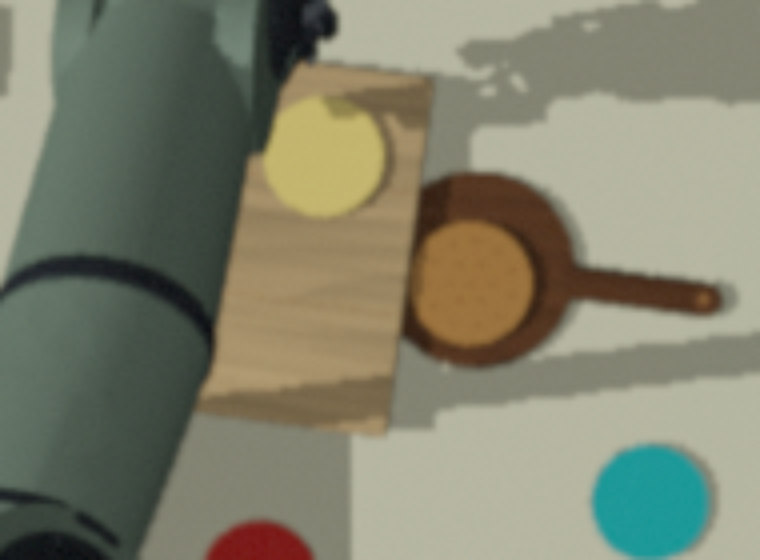

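The rusk is still at (-0.0137,-0.190): the partly open fingertips stand back from the TCP and passed over it. I'll repeat the nudge lower, feeling for contact.

```bash
python3 -c "
from h import *
pl([(-.089,-.1905,.065,-7.6),(-.089,-.1905,.015,-7.6)])"
```

```text
[-0.884 -0.055  0.053] 0.121
[-0.87   0.168  0.053] 0.121
[-0.8    0.381  0.053] 0.121
-> [ 0.4474  0.073   0.065  -7.6279]
[ 0.  -0.   0.5] -0.0
-> [ 0.4474  0.073   0.015  -7.6279]
```

>>> apply_moves --linear '[[-0.18,-0.01,0.01],[-0.35,-0.02,0.02],[-0.53,-0.03,0.03],[-0.71,-0.04,0.04],[-0.884,-0.055,0.053]]' --delta_rot '[[0,0,0.024],[0,0,0.048],[0,0,0.073],[0,0,0.097],[0,0,0.121]]' --gripper -0.06

```text
clock: 19.97
position: [0.5956, 0.1657, 0.0762]
tool_rot: [3.142, 0.001, 0.376]
force: [1.3, 0.1, 0.2]
grip_width: 0.0399
finger_force: 0.0
```

>>> apply_moves --linear '[[-0.17,0.03,0.01],[-0.35,0.07,0.02],[-0.52,0.1,0.03],[-0.7,0.13,0.04],[-0.87,0.168,0.053]]' --delta_rot '[[0,0,0.024],[0,0,0.048],[0,0,0.073],[0,0,0.097],[0,0,0.121]]'

```text
clock: 20.38
position: [0.5206, 0.1185, 0.071]
tool_rot: [3.142, 0.001, 0.123]
force: [0.1, 1.5, 0.8]
grip_width: 0.0401
finger_force: 0.0
```

>>> apply_moves --linear '[[-0.16,0.08,0.01],[-0.32,0.15,0.02],[-0.48,0.23,0.03],[-0.64,0.3,0.04],[-0.8,0.381,0.053]]' --delta_rot '[[0,0,0.024],[0,0,0.048],[0,0,0.073],[0,0,0.097],[0,0,0.121]]'

```text
clock: 20.8
position: [0.4459, 0.0711, 0.0658]
tool_rot: [3.141, 0.001, -0.13]
force: [0.8, 1.0, 0.2]
grip_width: 0.04
finger_force: 0.0
```

>>> apply_moves --linear '[[0,0,0.1],[0,0,0.25],[0,0,0.4],[0,0,0.5],[0,0,0.5]]' --delta_rot '[[0,0,0],[0,0,0],[0,0,0],[0,0,0],[0,0,0]]'

```text
clock: 21.22
position: [0.4462, 0.0712, 0.0147]
tool_rot: [3.141, 0.003, -0.129]
force: [-0.4, 0.2, 0.2]
grip_width: 0.0402
finger_force: 0.0
```

>>> apply_moves --linear '[[0,0,0.01],[0,0,0.02],[0,0,0.03],[0,0,0.04],[0,0,0.04]]' --delta_rot '[[0,0,0],[0,0,0],[0,0,0],[0,0,0],[0,0,0]]'

```text
clock: 21.63
position: [0.4482, 0.0717, 0.012]
tool_rot: [-3.142, -0.0, -0.131]
force: [0.9, 0.3, -0.4]
grip_width: 0.0404
finger_force: 0.0
```

>>> apply_moves --linear '[[0,0,0.01],[0,0,0.02],[0,0,0.03],[0,0,0.03],[0,0,0.03]]' --delta_rot '[[0,0,0],[0,0,0],[0,0,0],[0,0,0],[0,0,0]]'

```text
clock: 22.05
position: [0.4482, 0.0716, 0.0088]
tool_rot: [3.142, 0.0, -0.131]
force: [0.3, 0.2, 1.0]
grip_width: 0.0401
finger_force: 0.0
```

```bash
python3 -c "
from h import *
z=monitor.observe()['position'][2];print(st());pl([(-.0557,-.190,z,-7.6)])"
```

```text
(array([-0.0881, -0.1919]), np.float64(0.0088), np.float64(-7.5))
[ 0.324 -0.018  0.   ] 0.001
-> [ 0.4805  0.0691  0.0088 -7.6508]
```

>>> apply_moves --linear '[[0.06,-0.018,0],[0.12,-0.018,0],[0.18,-0.018,0],[0.22,-0.018,0],[0.25,-0.018,0]]' --delta_rot '[[0,0,0],[0,0,0],[0,0,0],[0,0,0],[0,0,0]]'

```text
clock: 22.47
position: [0.4739, 0.07, 0.0088]
tool_rot: [3.141, -0.0, -0.131]
force: [0.2, 0.3, 1.4]
grip_width: 0.0404
finger_force: 0.2
```

>>> apply_moves --linear '[[0.02,0,0],[0.04,0,0],[0.06,0,0],[0.075,0,0],[0.075,0,0]]' --delta_rot '[[0,0,0],[0,0,0],[0,0,0],[0,0,0],[0,0,0]]'

```text
clock: 22.88
position: [0.4809, 0.0691, 0.0088]
tool_rot: [3.142, -0.0, -0.131]
force: [0.0, 1.0, -0.3]
grip_width: 0.0402
finger_force: 0.0
```

>>> apply_moves --linear '[[-0.1,0,0],[-0.2,0,0],[-0.2,0,-0.2],[-0.2,0,-0.45],[-0.2,0,-0.72]]' --delta_rot '[[0,0,0],[0,0,0],[0,0,0],[0,0,0],[0,0,0]]'

```text
clock: 23.3
position: [0.4589, 0.0716, 0.0811]
tool_rot: [3.141, 0.002, -0.132]
force: [0.4, -0.5, 0.4]
grip_width: 0.0405
finger_force: 0.0
```

```bash
python3 -c "
from h import *
look(10);fits(10)
pl([(.1137,-.0206,.080,36),(.1137,-.0206,.030,36)])"
```

```text
(array([-0.0774, -0.1904]), np.float64(0.0811), np.float64(-7.6))
top 407 [-0.023 -0.236  0.005] [ 0.048 -0.151  0.027] ('tilt xy', array([ 0.001, -0.005]), 'z mean', np.float64(0.0183), 407)
scene 377 [-0.04  -0.23   0.011] [ 0.046 -0.152  0.023] ('tilt xy', array([0.014, 0.01 ]), 'z mean', np.float64(0.0171), 377)
rusk 514 (array([ 0.0027, -0.191 ]), 55, np.float64(0.0113)) (array([ 0.0011, -0.1911]), 36, np.float64(0.0067))
plate [-0.0009 -0.1902] [-0.     -0.0006  0.0006  0.0007 -0.0006]
[ 0.632 -0.562  0.011] -0.121
[ 0.753 -0.385  0.011] -0.121
[ 0.825 -0.184  0.011] -0.121
-> [ 0.671   0.2144  0.08   36.0324]
[ 0.    -0.001  0.5  ] 0.0
-> [6.70900e-01 2.14500e-01 3.00000e-02 3.60324e+01]
```

>>> apply_moves --linear '[[0.13,-0.11,0],[0.25,-0.22,0],[0.38,-0.34,0.01],[0.51,-0.45,0.01],[0.632,-0.562,0.01]]' --delta_rot '[[0,0,-0.024],[0,0,-0.048],[0,0,-0.073],[0,0,-0.097],[0,0,-0.121]]' --gripper 0.41

```text
clock: 23.82
position: [0.5304, 0.12, 0.0792]
tool_rot: [-3.141, 0.001, 0.125]
force: [-0.4, -0.2, 0.0]
grip_width: 0.0602
finger_force: 0.0
```

>>> apply_moves --linear '[[0.15,-0.08,0],[0.3,-0.15,0],[0.45,-0.23,0.01],[0.6,-0.31,0.01],[0.753,-0.385,0.01]]' --delta_rot '[[0,0,-0.024],[0,0,-0.048],[0,0,-0.073],[0,0,-0.097],[0,0,-0.121]]'

```text
clock: 24.23
position: [0.6003, 0.1675, 0.078]
tool_rot: [-3.14, 0.001, 0.378]
force: [-0.5, -0.1, 0.1]
grip_width: 0.0603
finger_force: 0.0
```

>>> apply_moves --linear '[[0.16,-0.04,0],[0.33,-0.07,0],[0.5,-0.11,0.01],[0.66,-0.15,0.01],[0.825,-0.184,0.01]]' --delta_rot '[[0,0,-0.024],[0,0,-0.048],[0,0,-0.073],[0,0,-0.097],[0,0,-0.121]]'

```text
clock: 24.65
position: [0.6703, 0.2149, 0.0769]
tool_rot: [-3.14, 0.0, 0.632]
force: [-0.8, -0.5, 0.5]
grip_width: 0.0601
finger_force: 0.0
```

>>> apply_moves --linear '[[0,0,0.1],[0,0,0.25],[0,0,0.4],[0,0,0.5],[0,0,0.5]]' --delta_rot '[[0,0,0],[0,0,0],[0,0,0],[0,0,0],[0,0,0]]'

```text
clock: 25.07
position: [0.6688, 0.2133, 0.0245]
tool_rot: [-3.14, 0.004, 0.628]
force: [-0.2, -0.0, 0.6]
grip_width: 0.0604
finger_force: 0.0
```

>>> apply_moves --linear '[[0,0,0.01],[0,0,0.02],[0,0,0.03],[0,0,0.04],[0,0,0.04]]' --delta_rot '[[0,0,0],[0,0,0],[0,0,0],[0,0,0],[0,0,0]]'

```text
clock: 25.48
position: [0.671, 0.2141, 0.024]
tool_rot: [3.142, -0.0, 0.629]
force: [-0.3, 0.1, -0.3]
grip_width: 0.0601
finger_force: 0.0
```

>>> apply_moves --linear '[[0,0,0.01],[0,0,0.02],[0,0,0.03],[0,0,0.03],[0,0,0.03]]' --delta_rot '[[0,0,0],[0,0,0],[0,0,0],[0,0,0],[0,0,0]]'

```text
clock: 25.9
position: [0.6712, 0.214, 0.0229]
tool_rot: [-3.141, -0.001, 0.629]
force: [-11.6, -1.8, 29.0]
grip_width: 0.0598
finger_force: 14.5
```

>>> apply_moves --linear '[[0,0,-0.02],[0,0,-0.04],[0,0,-0.05],[0,0,-0.05],[0,0,-0.05]]' --delta_rot '[[0,0,0],[0,0,0],[0,0,0],[0,0,0],[0,0,0]]'

```text
clock: 26.32
position: [0.6709, 0.214, 0.0257]
tool_rot: [-3.142, 0.0, 0.629]
force: [-0.8, 0.2, 0.3]
grip_width: 0.0603
finger_force: 0.0
```

```bash
python3 -c "
from h import *
s=monitor.observe();z=s['position'][2];print(st(),s['force'])
pl([(.0318,-.0964,z,36),(.0168,-.0853,z,59),(-.0015,-.0815,z,82.4),(-.0015,-.120,z,82.4),(-.0015,-.142,z,82.4)])"
```

```text
(array([ 0.1137, -0.0211]), np.float64(0.0257), np.float64(36.0)) [-0.78182816  0.19160479  0.27740373]
[-0.556 -0.01   0.   ] 0.0
[-0.556 -0.01   0.   ] 0.0
-> [5.79800e-01 1.50200e-01 2.57000e-02 3.60337e+01]
[-0.032 -0.185  0.   ] -0.191
-> [5.66300e-01 1.63200e-01 2.57000e-02 5.89537e+01]
[-0.038 -0.183  0.   ] -0.195
-> [5.48600e-01 1.69400e-01 2.57000e-02 8.23537e+01]
[-0.385  0.     0.   ] -0.0
-> [5.43500e-01 1.31300e-01 2.57000e-02 8.23537e+01]
[-0.22  0.    0.  ] -0.0
-> [5.40600e-01 1.09500e-01 2.57000e-02 8.23537e+01]
```

>>> apply_moves --linear '[[-0.11,0,0],[-0.22,0,0],[-0.33,-0.01,0],[-0.44,-0.01,0],[-0.556,-0.01,0]]' --delta_rot '[[0,0,0],[0,0,0],[0,0,0],[0,0,0],[0,0,0]]'

```text
clock: 26.73
position: [0.6248, 0.1818, 0.0255]
tool_rot: [3.142, 0.0, 0.629]
force: [0.1, 0.9, -0.9]
grip_width: 0.0606
finger_force: 0.1
```

>>> apply_moves --linear '[[-0.13,0,0],[-0.26,0,0],[-0.38,-0.01,0],[-0.48,-0.01,0],[-0.556,-0.01,0]]' --delta_rot '[[0,0,0],[0,0,0],[0,0,0],[0,0,0],[0,0,0]]'

```text
clock: 27.15
position: [0.5791, 0.1497, 0.0257]
tool_rot: [-3.142, 0.0, 0.629]
force: [1.0, -0.8, -0.1]
grip_width: 0.0601
finger_force: 0.2
```

>>> apply_moves --linear '[[-0.003,-0.037,0],[-0.008,-0.074,0],[-0.014,-0.111,0],[-0.022,-0.148,0],[-0.032,-0.185,0]]' --delta_rot '[[0,0,-0.038],[0,0,-0.076],[0,0,-0.115],[0,0,-0.153],[0,0,-0.191]]'

```text
clock: 27.57
position: [0.5663, 0.1634, 0.0257]
tool_rot: [3.141, -0.0, 1.033]
force: [-0.2, -0.4, -0.3]
grip_width: 0.0601
finger_force: 0.0
```

>>> apply_moves --linear '[[-0.003,-0.037,0],[-0.008,-0.074,0],[-0.016,-0.11,0],[-0.026,-0.146,0],[-0.038,-0.183,0]]' --delta_rot '[[0,0,-0.039],[0,0,-0.078],[0,0,-0.117],[0,0,-0.156],[0,0,-0.195]]'

```text
clock: 27.98
position: [0.5486, 0.1695, 0.0257]
tool_rot: [3.141, 0.0, 1.441]
force: [0.1, 0.4, 0.4]
grip_width: 0.06
finger_force: 0.0
```

```bash
python3 -c "
from h import *
look(11,cheese=True)
p=cv2.imread('pics/top11.png'); m=cmask(p,(255,197)); print(m.sum(),contour(m).min(0),contour(m).max(0),arc(m,.036,lambda b:b[:,1]<-.14,R=.0455))
z=monitor.observe()['position'][2]
pl([(-.0015,-.120,z,82.4),(-.0015,-.142,z,82.4)])"
```

```text
(array([-0.0016, -0.0814]), np.float64(0.0257), np.float64(82.6))
top 182 [-0.043 -0.174  0.03 ] [ 0.034 -0.145  0.043] ('tilt xy', array([ 0.003, -0.006]), 'z mean', np.float64(0.0362), 182)
scene 21 [ 0.016 -0.166  0.032] [ 0.038 -0.147  0.038] ('tilt xy', array([ 0.038, -0.03 ]), 'z mean', np.float64(0.0349), 21)
506 [242 185] [264 215] (array([-0.0038, -0.131 ]), 37, np.float64(0.0012))
[-0.386  0.002  0.   ] 0.001
-> [5.43500e-01 1.31200e-01 2.58000e-02 8.23413e+01]
[-0.22  0.    0.  ] -0.0
-> [5.40600e-01 1.09400e-01 2.58000e-02 8.23413e+01]
```

>>> apply_moves --linear '[[-0.08,0,0],[-0.16,0,0],[-0.24,0,0],[-0.32,0,0],[-0.386,0,0]]' --delta_rot '[[0,0,0],[0,0,0],[0,0,0],[0,0,0],[0,0,0]]'

```text
clock: 28.5
position: [0.5435, 0.1297, 0.0258]
tool_rot: [3.142, 0.0, 1.436]
force: [-0.1, 1.3, -0.8]
grip_width: 0.0603
finger_force: 0.1
```

>>> apply_moves --linear '[[-0.06,0,0],[-0.11,0,0],[-0.16,0,0],[-0.2,0,0],[-0.23,0,0]]' --delta_rot '[[0,0,0],[0,0,0],[0,0,0],[0,0,0],[0,0,0]]'

```text
clock: 28.92
position: [0.5404, 0.1079, 0.0258]
tool_rot: [-3.142, 0.0, 1.437]
force: [-0.1, -1.1, -0.0]
grip_width: 0.0601
finger_force: 0.0
```

```bash
python3 -c "
from h import *
look(12,cheese=True)
p=cv2.imread('pics/top12.png'); m=cmask(p,(275,200)); print(m.sum(),contour(m).min(0),contour(m).max(0),arc(m,.027,lambda b:b[:,1]<-.19,R=.0455,c0=(0,-.19)))
"
```

```text
(array([-0.0015, -0.1436]), np.float64(0.0258), np.float64(82.3))
top 186 [-0.046 -0.229  0.018] [ 0.034 -0.191  0.034] ('tilt xy', array([-0.004,  0.004]), 'z mean', np.float64(0.0262), 186)
scene 139 [-0.039 -0.22   0.019] [ 0.045 -0.147  0.03 ] ('tilt xy', array([0.001, 0.011]), 'z mean', np.float64(0.025), 139)
276 [266 189] [282 217] (array([-0.0032, -0.1849]), 62, np.float64(0.0116))
```

The cheese is flat with its top at 0.026, on the rusk. I'll lift off, verify the pile, and go behind rusk_b.

>>> apply_moves --linear '[[0,0,-0.1],[0,0,-0.25],[0.15,0,-0.4],[0.5,0,-0.5],[0.9,0,-0.5]]' --delta_rot '[[0,0,0],[0,0,0],[0,0,0],[0,0,0],[0,0,0]]'

```text
clock: 29.43
position: [0.5538, 0.1974, 0.0789]
tool_rot: [3.139, -0.001, 1.434]
force: [0.9, 0.0, 0.5]
grip_width: 0.0604
finger_force: 0.0
```

```bash
python3 -c "
from h import *
look(13,cheese=True)
p=cv2.imread('pics/top13.png'); m=cmask(p,(272,200)); print(m.sum(),contour(m).min(0),contour(m).max(0),arc(m,.026,lambda b:b[:,1]<-.16,R=.0455,c0=(0,-.19)))
fits(13)
m=rmask(p,(185,194)); print(m.sum(),arc(m,.038,lambda b:b[:,0]>-9,c0=(-.013,.067)))
pl([(-.016,.133,.078,85),(-.016,.133,.0255,85)])
"
```

```text
(array([-0.0001, -0.053 ]), np.float64(0.0789), np.float64(82.2))
top 620 [-0.046 -0.229  0.018] [ 0.041 -0.146  0.037] ('tilt xy', array([ 0.006, -0.023]), 'z mean', np.float64(0.0263), 620)
scene 371 [-0.038 -0.23   0.018] [ 0.045 -0.145  0.03 ] ('tilt xy', array([-0.002,  0.003]), 'z mean', np.float64(0.0246), 371)
747 [252 187] [282 217] (array([-0.0031, -0.1863]), 59, np.float64(0.001))
rusk 91 (array([-0.0009, -0.1895]), 83, np.float64(0.0021)) (array([-0.0024, -0.1897]), 65, np.float64(0.0019))
plate [-0.003  -0.1903] [-0.0003  0.0004  0.0013 -0.001   0.0002 -0.0012 -0.0001  0.001 ]
91 (array([0.158, 0.235]), 28, np.float64(0.0107))
[ 0.892 -0.061 -0.006] -0.009
[ 0.893 -0.044 -0.006] -0.009
-> [5.62800e-01 3.83900e-01 7.79000e-02 8.49523e+01]
[0.001 0.    0.524] -0.0
-> [5.62800e-01 3.84000e-01 2.55000e-02 8.49523e+01]
```

>>> apply_moves --linear '[[0.18,-0.01,0],[0.36,-0.02,0],[0.54,-0.04,0],[0.71,-0.05,0],[0.892,-0.06,0]]' --delta_rot '[[0,0,-0.002],[0,0,-0.004],[0,0,-0.006],[0,0,-0.008],[0,0,-0.009]]'

```text
clock: 29.95
position: [0.5582, 0.2887, 0.076]
tool_rot: [-3.142, -0.0, 1.457]
force: [0.1, -0.3, -0.2]
grip_width: 0.0605
finger_force: 0.0
```

>>> apply_moves --linear '[[0.18,-0.01,0],[0.36,-0.02,0],[0.54,-0.03,0],[0.71,-0.04,0],[0.893,-0.044,0]]' --delta_rot '[[0,0,-0.002],[0,0,-0.004],[0,0,-0.006],[0,0,-0.008],[0,0,-0.009]]'

```text
clock: 30.37
position: [0.5638, 0.3779, 0.0758]
tool_rot: [-3.141, 0.0, 1.476]
force: [0.1, -0.8, 0.4]
grip_width: 0.0604
finger_force: 0.0
```

>>> apply_moves --linear '[[0,0,0.1],[0,0,0.25],[0,0,0.4],[0,0,0.5],[0,0,0.5]]' --delta_rot '[[0,0,0],[0,0,0],[0,0,0],[0,0,0],[0,0,0]]'

```text
clock: 30.78
position: [0.5637, 0.375, 0.0238]
tool_rot: [-3.14, 0.002, 1.474]
force: [1.0, 0.0, 1.3]
grip_width: 0.0606
finger_force: 0.0
```

```bash
python3 -c "
from h import *
s=monitor.observe();print(st(),s['force'])
p,d=optics.grab_frame('top'); p=p[:,:,::-1].copy(); cv2.imwrite('pics/top14.png',p)
h,sa,v=[x.astype(int) for x in cv2.split(cv2.cvtColor(p,cv2.COLOR_BGR2HSV))]
m=((sa>128)&(h>=14)&(h<23)&(v>70)); P=cloud('top',d,m); P=P[(P[:,1]>-.05)&(P[:,1]<.13)&(abs(P[:,0])<.1)&(P[:,2]<.06)]; print(len(P),P.min(0),P.max(0))
z=.0255
pl([(-.0015,-.080,z,85),(-.0015,-.110,z,82.4),(-.0015,-.1435,z,82.4)])
"
```

```text
(array([-0.0139,  0.1243]), np.float64(0.0238), np.float64(84.5)) [0.98650898 0.03510768 1.31660339]
742 [-0.05908372  0.02138537  0.023809  ] [0.03438014 0.11723612 0.04714732]
[-0.682  0.016 -0.004] -0.002
[-0.682  0.013 -0.004] -0.002
[-0.682  0.01  -0.004] -0.002
-> [5.48900e-01 1.70900e-01 2.55000e-02 8.51734e+01]
[-0.299 -0.015  0.   ] 0.023
-> [5.44900e-01 1.41200e-01 2.55000e-02 8.24134e+01]
[-0.335 -0.     0.   ] 0.0
-> [5.40500e-01 1.08000e-01 2.55000e-02 8.24134e+01]
```

>>> apply_moves --linear '[[-0.02,0,-0.02],[-0.18,0,-0.02],[-0.34,0.01,-0.02],[-0.5,0.01,-0.02],[-0.68,0.016,-0.02]]' --delta_rot '[[0,0,0],[0,0,0],[0,0,0],[0,0,-0.002],[0,0,-0.002]]'

```text
clock: 31.25
position: [0.5591, 0.3072, 0.0276]
tool_rot: [-3.141, 0.0, 1.479]
force: [0.7, 0.3, 0.2]
grip_width: 0.0599
finger_force: 0.1
```

>>> apply_moves --linear '[[-0.14,0,0],[-0.28,0,0],[-0.42,0.01,0],[-0.55,0.01,0],[-0.68,0.013,0]]' --delta_rot '[[0,0,0],[0,0,0],[0,0,0],[0,0,-0.002],[0,0,-0.002]]'

```text
clock: 31.67
position: [0.5543, 0.2392, 0.0278]
tool_rot: [3.142, -0.0, 1.484]
force: [0.5, -0.5, 0.3]
grip_width: 0.0604
finger_force: 0.1
```

>>> apply_moves --linear '[[-0.14,0,0],[-0.28,0,0],[-0.42,0.01,0],[-0.55,0.01,0],[-0.65,0.01,0]]' --delta_rot '[[0,0,0],[0,0,0],[0,0,0],[0,0,-0.002],[0,0,-0.002]]'

```text
clock: 32.08
position: [0.5497, 0.1736, 0.0278]
tool_rot: [3.142, 0.0, 1.487]
force: [-0.2, 0.6, -0.2]
grip_width: 0.0604
finger_force: 0.1
```

```bash
python3 -c "
from h import *
look(15); s=monitor.observe(); print(s['force'])
p=cv2.imread('pics/top15.png'); m=rmask(p,(258,197)); print(m.sum(),contour(m).min(0),contour(m).max(0),arc(m,.038,lambda b:b[:,1]<-.14,c0=(0,-.13)))
z=s['position'][2]
pl([(-.0015,-.110,z,82.4),(-.0015,-.1415,z,82.4)])
"
```

```text
(array([-0.0011, -0.0773]), np.float64(0.0278), np.float64(85.2))
top 177 [-0.04  -0.233  0.006] [ 0.04  -0.145  0.045] ('tilt xy', array([-0.051,  0.155]), 'z mean', np.float64(0.038), 177)
scene 0
[ 0.17830725  0.25028693 -0.91662441]
537 [242 183] [263 214] (array([-0.0006, -0.1279]), 38, np.float64(0.0015))
[-0.324 -0.022  0.   ] 0.022
-> [5.44900e-01 1.41200e-01 2.79000e-02 8.24563e+01]
[-0.315 -0.     0.   ] 0.0
-> [5.40700e-01 1.10000e-01 2.79000e-02 8.24563e+01]
```

>>> apply_moves --linear '[[-0.065,-0.005,0],[-0.13,-0.01,0],[-0.2,-0.014,0],[-0.26,-0.018,0],[-0.324,-0.022,0]]' --delta_rot '[[0,0,0.004],[0,0,0.009],[0,0,0.013],[0,0,0.018],[0,0,0.022]]'

```text
clock: 32.6
position: [0.5447, 0.1429, 0.0278]
tool_rot: [3.142, -0.0, 1.441]
force: [0.9, 1.4, 0.9]
grip_width: 0.0603
finger_force: 0.5
```

>>> apply_moves --linear '[[-0.07,0,0],[-0.14,0,0],[-0.21,0,0],[-0.27,0,0],[-0.33,0,0]]' --delta_rot '[[0,0,0],[0,0,0],[0,0,0],[0,0,0],[0,0,0]]'

```text
clock: 33.02
position: [0.5405, 0.1099, 0.0278]
tool_rot: [3.142, 0.0, 1.441]
force: [-0.4, 0.1, 1.3]
grip_width: 0.0603
finger_force: 0.4
```

>>> apply_moves --linear '[[0,0,0],[0,0,-0.15],[0,0,-0.35],[0.2,0,-0.5],[0.5,0,-0.5]]' --delta_rot '[[0,0,0],[0,0,0],[0,0,0],[0,0,0],[0,0,0]]'

```text
clock: 33.43
position: [0.5485, 0.1585, 0.0807]
tool_rot: [3.138, -0.001, 1.437]
force: [0.7, -0.5, -0.2]
grip_width: 0.0607
finger_force: 0.0
```

```bash
python3 -c "
from h import *
look(16)
fits(16,zr=.036)
p=cv2.imread('pics/top16.png')
cv2.imwrite('pics/c16.png',cv2.resize(p[135:275,150:340],None,fx=4,fy=4))
"
```

```text
(array([-0.0002, -0.0924]), np.float64(0.0807), np.float64(82.3))
top 749 [-0.05  -0.238  0.006] [ 0.043 -0.146  0.045] ('tilt xy', array([-0.005, -0.023]), 'z mean', np.float64(0.0361), 749)
scene 181 [-0.    -0.218  0.03 ] [ 0.044 -0.146  0.041] ('tilt xy', array([0.032, 0.011]), 'z mean', np.float64(0.0347), 181)
rusk 867 (array([-0.0033, -0.1932]), 62, np.float64(0.002)) (array([-0.0031, -0.1936]), 41, np.float64(0.0017))
plate [-0.0025 -0.1908] [-0.0003  0.0003  0.0012 -0.0012 -0.0004  0.001  -0.0008  0.0004]
```

View pics/c16.png

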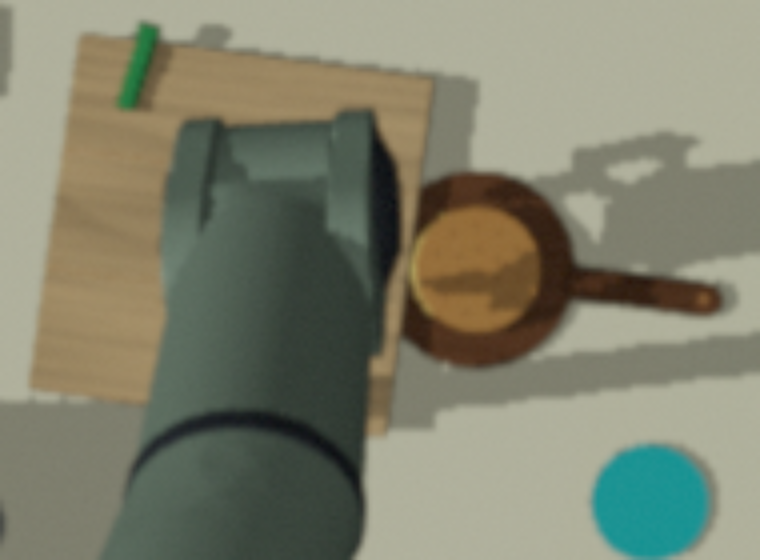

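The pile sits at crop (475,270) on the plate: the top rusk is centred, with only a thin cheese sliver visible on the board side. Now I'll grip the handle and draw the plate out.

```bash
python3 -c "
from h import *
pl([(-.002,-.325,.10,82.4),(-.002,-.325,.009,82.4)])"
```

```text
[-0.798 -0.007 -0.072] 0.001
[-0.798 -0.005 -0.072] 0.001
[-0.798 -0.003 -0.072] 0.001
-> [ 5.15800e-01 -7.18000e-02  9.99000e-02  8.25259e+01]
[-0.     0.     0.909] 0.001
-> [ 5.15800e-01 -7.18000e-02  9.00000e-03  8.24059e+01]
```

>>> apply_moves --linear '[[-0.1,0,-0.04],[-0.27,0,-0.08],[-0.45,0,-0.1],[-0.62,-0.01,-0.1],[-0.8,-0.01,-0.1]]' --delta_rot '[[0,0,0],[0,0,0],[0,0,0],[0,0,0],[0,0,0]]'

```text
clock: 33.95
position: [0.5351, 0.078, 0.0882]
tool_rot: [3.142, 0.001, 1.44]
force: [0.7, -1.0, 0.1]
grip_width: 0.0603
finger_force: 0.0
```

>>> apply_moves --linear '[[-0.16,0,-0.02],[-0.32,0,-0.04],[-0.48,0,-0.06],[-0.64,-0.01,-0.07],[-0.8,-0.01,-0.07]]' --delta_rot '[[0,0,0],[0,0,0],[0,0,0],[0,0,0],[0,0,0]]'

```text
clock: 34.37
position: [0.5234, -0.0013, 0.0953]
tool_rot: [3.142, 0.0, 1.439]
force: [-1.0, -0.6, -0.2]
grip_width: 0.0601
finger_force: 0.0
```

>>> apply_moves --linear '[[-0.16,0,0],[-0.32,0,0],[-0.48,0,0],[-0.64,0,0],[-0.8,0,0]]' --delta_rot '[[0,0,0],[0,0,0],[0,0,0],[0,0,0],[0,0,0]]'

```text
clock: 34.78
position: [0.5128, -0.0805, 0.0951]
tool_rot: [-3.141, 0.001, 1.439]
force: [0.4, -0.2, 0.9]
grip_width: 0.0601
finger_force: 0.0
```

```bash
python3 -c "
from h import *
print(st())
pl([(-.002,-.325,.09,82.4),(-.002,-.325,.009,82.4)])"
```

```text
(array([-0.0039, -0.334 ]), np.float64(0.0951), np.float64(82.5))
[0.09  0.019 0.051] 0.001
-> [ 5.15800e-01 -7.18000e-02  9.00000e-02  8.23421e+01]
[-0.   -0.    0.81] -0.0
-> [ 5.15800e-01 -7.18000e-02  9.00000e-03  8.23421e+01]
```

>>> apply_moves --linear '[[0,0.02,0.2],[0,0.02,0.4],[0,0.02,0.6],[0,0.02,0.75],[0,0.02,0.8]]' --delta_rot '[[0,0,0],[0,0,0],[0,0,0],[0,0,0],[0,0,0]]'

```text
clock: 35.2
position: [0.5141, -0.0798, 0.0133]
tool_rot: [-3.139, 0.001, 1.439]
force: [0.6, 0.3, -0.0]
grip_width: 0.0602
finger_force: 0.0
```

>>> apply_moves --linear '[[0,0,0.02],[0,0,0.05],[0,0,0.08],[0,0,0.08],[0,0,0.08]]' --delta_rot '[[0,0,0],[0,0,0],[0,0,0],[0,0,0],[0,0,0]]'

```text
clock: 35.62
position: [0.5163, -0.0778, 0.0073]
tool_rot: [3.141, -0.0, 1.442]
force: [0.1, -0.8, 0.1]
grip_width: 0.06
finger_force: 0.0
```

>>> apply_moves --linear '[[0,0,0],[0,0,0],[0,0,0],[0,0,0],[0,0,0]]' --delta_rot '[[0,0,0],[0,0,0],[0,0,0],[0,0,0],[0,0,0]]' --gripper 0 --force 25

```text
clock: 36.03
position: [0.5161, -0.0777, 0.0069]
tool_rot: [3.142, 0.0, 1.442]
force: [0.2, 0.6, -1.2]
grip_width: 0.0427
finger_force: 0.0
```

```bash
python3 -c "
from h import *
look(17)
fits(17,zr=.036)
p=cv2.imread('pics/top17.png');h,s,v=[x.astype(int) for x in cv2.split(cv2.cvtColor(p,cv2.COLOR_BGR2HSV))]
y,x=np.nonzero((s>110)&(v<112)&(h<17)); B=np.array([w2b(q) for q in ray(np.c_[x,y],.012)])
for a in(-.285,-.34,-.37): k=abs(B[:,1]-a)<.004; k&=abs(B[:,0])<.05; print(a,B[k,0].min() if k.any() else 0,B[k,0].max() if k.any() else 0)
"
```

```text
(array([-0.0009, -0.3308]), np.float64(0.0069), np.float64(82.6))
top 754 [-0.05  -0.239  0.002] [ 0.046 -0.146  0.045] ('tilt xy', array([-0.014, -0.01 ]), 'z mean', np.float64(0.0361), 754)
scene 408 [-0.038 -0.23   0.03 ] [ 0.046 -0.145  0.04 ] ('tilt xy', array([-0.002,  0.007]), 'z mean', np.float64(0.0348), 408)
rusk 880 (array([-0.0028, -0.1943]), 62, np.float64(0.002)) (array([-0.0026, -0.1946]), 41, np.float64(0.0015))
plate [-0.0025 -0.1908] [-0.0003  0.0003  0.0012 -0.0012 -0.0004  0.001  -0.0008  0.0004]
-0.285 0 0
-0.34 0 0
-0.37 0 0
```

>>> apply_moves --linear '[[0,0,0],[0,0,0],[0,0,0],[0,0,0],[0,0,0]]' --delta_rot '[[0,0,0],[0,0,0],[0,0,0],[0,0,0],[0,0,0]]' --gripper -0.25

```text
clock: 36.55
position: [0.5161, -0.0778, 0.0068]
tool_rot: [-3.142, 0.0, 1.441]
force: [-0.2, -0.5, -0.1]
grip_width: 0.032
finger_force: 0.0
```

>>> apply_moves --linear '[[0,0,0],[0,0,0],[0,0,0],[0,0,0],[0,0,0]]' --delta_rot '[[0,0,0],[0,0,0],[0,0,0],[0,0,0],[0,0,0]]' --gripper -0.5

```text
clock: 36.97
position: [0.5161, -0.0778, 0.0069]
tool_rot: [3.141, -0.0, 1.441]
force: [-1.6, 0.2, 5.4]
grip_width: 0.0271
finger_force: 24.6
```

>>> apply_moves --linear '[[-0.01,0,0],[-0.03,0,0],[-0.06,0,0],[-0.1,0,0],[-0.14,0,0]]' --delta_rot '[[0,0,0],[0,0,0],[0,0,0],[0,0,0],[0,0,0]]'

```text
clock: 37.38
position: [0.5147, -0.0907, 0.0069]
tool_rot: [3.141, -0.001, 1.443]
force: [1.5, 6.0, 4.9]
grip_width: 0.0268
finger_force: 24.6
```

>>> apply_moves --linear '[[-0.04,0,0],[-0.08,0,0],[-0.12,0,0],[-0.16,0,0],[-0.2,0,0]]' --delta_rot '[[0,0,0],[0,0,0],[0,0,0],[0,0,0],[0,0,0]]'

```text
clock: 37.8
position: [0.5121, -0.1106, 0.0069]
tool_rot: [3.141, -0.001, 1.443]
force: [1.1, 6.4, 5.4]
grip_width: 0.0269
finger_force: 24.6
```

>>> apply_moves --linear '[[-0.04,0,0],[-0.08,0,0],[-0.12,0,0],[-0.16,0,0],[-0.2,0,0]]' --delta_rot '[[0,0,0],[0,0,0],[0,0,0],[0,0,0],[0,0,0]]'

```text
clock: 38.22
position: [0.5095, -0.1304, 0.0069]
tool_rot: [3.141, -0.001, 1.443]
force: [0.6, 7.0, 5.9]
grip_width: 0.0271
finger_force: 24.6
```

>>> apply_moves --linear '[[-0.03,0,0],[-0.05,0,0],[-0.07,0,0],[-0.08,0,0],[-0.08,0,0]]' --delta_rot '[[0,0,0],[0,0,0],[0,0,0],[0,0,0],[0,0,0]]'

```text
clock: 38.63
position: [0.5084, -0.1386, 0.0069]
tool_rot: [3.141, -0.001, 1.442]
force: [0.7, 4.5, 6.1]
grip_width: 0.0266
finger_force: 24.6
```

```bash
python3 -c "
from h import *
look(18,ylo=-.32); print(monitor.observe()['finger_force'])
p=cv2.imread('pics/top18.png'); m=rmask(p,(290,207)); print(m.sum(),arc(m,.036,lambda b:b[:,1]<9,c0=(0,-.25)))
c,r,w=plate(cv2.imread('pics/top0.png'));
h,s,v=[x.astype(int) for x in cv2.split(cv2.cvtColor(p,cv2.COLOR_BGR2HSV))]
q=cv2.morphologyEx(((s>110)&(h<23)).astype(np.uint8),cv2.MORPH_OPEN,np.ones((3,3))); q[:,:255]=0; q=cv2.morphologyEx(blob(q,(290,207)),cv2.MORPH_OPEN,cv2.getStructuringElement(2,(25,25)))
e=circ(q,.008); print('plate',w2b(e[0]),e[1])
cv2.imwrite('pics/c18.png',cv2.resize(p[135:275,150:340],None,fx=4,fy=4))
"
```

```text
(array([-0.0005, -0.3922]), np.float64(0.0069), np.float64(82.6))
top 755 [-0.051 -0.3    0.007] [ 0.046 -0.201  0.05 ] ('tilt xy', array([-0.012, -0.024]), 'z mean', np.float64(0.0364), 755)
scene 369 [-0.037 -0.291  0.03 ] [ 0.043 -0.204  0.04 ] ('tilt xy', array([0.008, 0.008]), 'z mean', np.float64(0.0348), 369)
24.599855840206146
919 (array([-0.0045, -0.2482]), 101, np.float64(0.0021))
plate [-0.00233316 -0.2576353 ] [64.23477936 74.71219635]
```

View pics/c18.png

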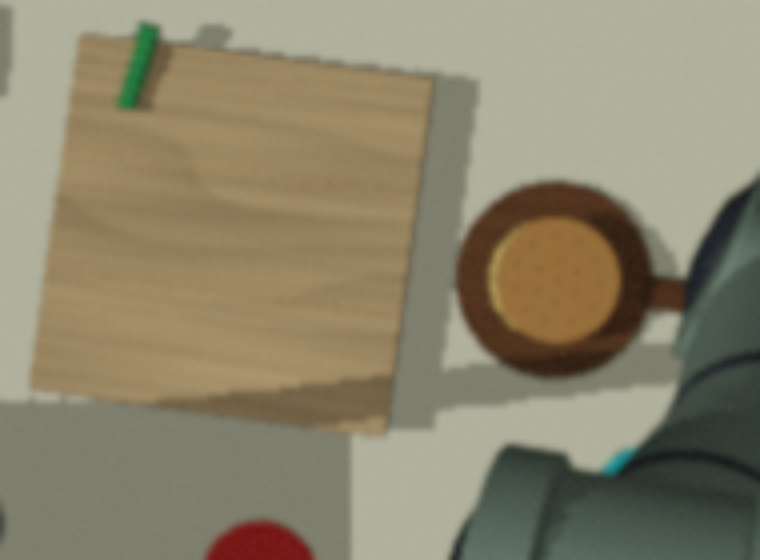

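The plate is clear of the board, centred at crop (555,279), with the pile at (557,280). I'll release the handle and lift.

>>> apply_moves --linear '[[0,0,0],[0,0,0],[0,0,0],[0,0,0],[0,0,0]]' --delta_rot '[[0,0,0],[0,0,0],[0,0,0],[0,0,0],[0,0,0]]' --gripper 0.4

```text
clock: 39.15
position: [0.508, -0.1393, 0.0067]
tool_rot: [-3.141, 0.0, 1.441]
force: [1.1, 0.1, -0.3]
grip_width: 0.0599
finger_force: 0.0
```

>>> apply_moves --linear '[[0,0,-0.1],[0,0,-0.3],[0,0,-0.5],[0,0,-0.7],[0,0,-0.9]]' --delta_rot '[[0,0,0],[0,0,0],[0,0,0],[0,0,0],[0,0,0]]'

```text
clock: 39.57
position: [0.5079, -0.1393, 0.0984]
tool_rot: [3.142, -0.0, 1.441]
force: [0.1, -0.7, -0.1]
grip_width: 0.06
finger_force: 0.0
```

>>> apply_moves --linear '[[0,0,0],[0,0,0],[0,0,0],[0,0,0],[0,0,0]]' --delta_rot '[[0,0,0],[0,0,0],[0,0,0],[0,0,0],[0,0,0]]'

```text
clock: 39.98
position: [0.5077, -0.1392, 0.0962]
tool_rot: [-3.14, 0.0, 1.441]
force: [-0.0, 0.7, 0.6]
grip_width: 0.0599
finger_force: 0.0
```

```bash
python3 -c "
from h import *
look(19,ylo=-.32)
p=cv2.imread('pics/top19.png'); m=rmask(p,(290,207)); print(m.sum(),arc(m,.036,lambda b:b[:,1]<-.23,c0=(0,-.25)))
h,s,v=[x.astype(int) for x in cv2.split(cv2.cvtColor(p,cv2.COLOR_BGR2HSV))]
q=cv2.morphologyEx(((s>110)&(h<23)).astype(np.uint8),cv2.MORPH_OPEN,np.ones((3,3))); q[:,:255]=0; q=blob(q,(290,207))
print('plate',arc(q,.008,lambda b:(b[:,1]>-.29),R=.0755,c0=(0,-.25)))
print(workorder.job_done())
"
```

```text
(array([-0.0011, -0.3928]), np.float64(0.0962), np.float64(82.6))
top 752 [-0.05  -0.3    0.002] [ 0.045 -0.207  0.046] ('tilt xy', array([-0.004, -0.013]), 'z mean', np.float64(0.0361), 752)
scene 358 [-0.036 -0.292  0.029] [ 0.043 -0.205  0.041] ('tilt xy', array([ 0.004, -0.005]), 'z mean', np.float64(0.0348), 358)
909 (array([-0.0031, -0.2561]), 60, np.float64(0.0019))
plate (array([-0.0021, -0.2545]), 91, np.float64(0.0018))
the job is handed in; nothing more can be done
None
```

I handed in the job at about 40 s: the rusk, cheese and rusk are piled on the plate, the top rusk within about 2 mm of its centre (the cheese was about 4 mm off when last measured), and the plate's rim is about 36 mm clear of the board; no verdict came back.

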